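# Seat the slipped organiser tier in its hidden socket

### The job

The round top tier of the bathroom organiser has come out of its socket and the chrome nail clipper case lies in its way on the lower tier's deck. First put the case flat into the small open caddy tray and let go of it; then, without lifting the top tier or tipping it over, sweep it about over the deck until its foot drops into the socket hidden underneath and it sits fully home. Leave everything else on the ledge where it stands.

Things in the scene. Friction and masses are not known exactly. Their poses are not given: they have to be found in the camera images.
- lower_tier: Lower tier, fixed: pale blue square plastic drum 260 x 260 mm on the ledge, at any yaw. Origin: centre of its underside; x, y along its sides. Its flat deck is 46 mm up, edged by a lip 5 mm wide and 5 mm higher than the deck. The upper tier stands on the deck towards this body's -x (origin 42-52 mm from the centre, up to 18 mm aside), the clipper case towards its +x.
- deck (a point): Centre of the lower tier's deck (46 mm above its underside). The deck has one round blind hole, the socket: 59 mm across, 17 mm deep. Where it lies is not given: its centre is anywhere within 16 mm of this point along the lower tier's x and, independently, within 16 mm along its y. The upper tier hides some or all of it from above.
- upper_tier: Upper tier, loose, 0.2-0.35 kg: pale blue round tray 136 mm across, 49 mm tall, on a solid round peg foot 56 mm across and 14 mm long. Origin: centre of the foot's underside, z up. Plate at 14-19 mm, 4 mm thick rim wall up to 30 mm. It stands steadily when pushed slowly; with the foot within about 5 mm of the hole it drops 14 mm, to rest with its plate on the deck (foot 32 mm above the ledge).
- hub (a point): Centre of the floor of the upper tier's hub cup, 19 mm above its origin: an open-topped round cup in the middle of the tray, inner diameter 60 mm, outer 68 mm, rim 30 mm above this point. Shut or slightly spread fingers reach in and push its wall in any direction. With the foot 6 to 10 mm from the hole the tier may only dip and lean a few degrees towards the hole: push it on gently to its low side.
- clipper_case: Chrome nail clipper case, loose, 0.1-0.16 kg: smooth box 95 x 30 x 24 mm (its x, y, z). Origin: centre of its underside. It starts flat on the deck, 68 to 76 mm from the deck's centre on the side away from the upper tier, its length roughly along the lower tier's y. Grip it across its 30 mm width; about 25 mm is free on either side.
- caddy: Caddy, fixed on the ledge left or right of the organiser: pale blue open-topped rectangular tray 138 x 92 mm outside (its x, y), 26 mm high, walls and floor 4 mm thick, inside 130 x 84 mm. Origin: centre of its underside; inner floor 4 mm above it. The clipper case goes here, flat, lengthwise along the caddy's x.
- ring_dish: bystander, to be left alone. Loose. White ceramic ring dish, 96 mm across, 24 mm tall; origin at the centre of its underside. It stands on the other side of the organiser from the caddy.
- toothbrush_cup: bystander, to be left alone. Loose. Stainless steel cup 72 mm across, 100 mm tall, with two toothbrushes reaching to 165 mm; origin at the centre of its underside. It stands near one corner of the organiser.
- travel_bottle: bystander, to be left alone. Loose. Closed green plastic travel bottle 52 mm across, 140 mm tall; origin at the centre of its underside. Near a corner of the organiser.
- lotion_bottle: bystander, to be left alone. Loose. White lotion bottle 62 mm across, 150 mm tall; origin at the centre of its underside. Near a corner of the organiser.
- cream_jar: bystander, to be left alone. Loose. Glass cream jar with metal cap, 68 mm across, 60 mm tall; origin at the centre of its underside. Near a corner of the organiser.
- comb: bystander, to be left alone. Loose. Wooden comb 180 x 45 x 9 mm lying flat on the ledge at the left; origin near its middle on the underside, length along its x.
Not all that is in view belongs to the job. There is more than one size of the clipper_case; the one meant has the size given above. Leave any pink look-alike of the upper_tier alone.

How it is judged:
By the outcome, as a careful person would: the job done as asked, in the order asked, and still so for the second after the job is handed in, with the robot touching nothing.
It also fails if it takes over 72 s, if anything falls off the work surface, if the arm or the gripper's body presses on something with over 40 N, if the wrist force passes 120 N, or if a joint passes its speed limit or range.

### The arm

A 6-joint arm with a two-finger parallel gripper is mounted at the origin on the work surface. World frame = base frame: x ahead of the robot, y to its left, z up, the work surface at z = 0. Lengths are in m, angles in rad, forces in N, time in s.
With the tool pointing down it reaches from about 0.275 to 0.75 m from the base axis. Payload 10.2 kg.
Tool frame: the origin (TCP) lies midway between the tips of the shut fingers; the grasp point (between the pads) lies 19 mm behind it; x points along the fingers, y is the direction in which the jaws open and shut, and the axes are right-handed (so a half turn about x gives the same grasp; the last joint's range is limited). The gripper opens to 88 mm and grips with 3 to 60 N. Pads are 18 mm wide; open, the fingers measure 123 mm over their backs; the gripper's body (75 mm by 187 mm) begins 45 mm behind the grasp point.
Start: joints at [-1.441, 0.313, 1.498, -0, 1.331, -0.223], TCP at [0.181, -0.493, 0.239] pointing down, gripper open.
Joint ranges: [-2.94, 2.94], [-0.97, 2.17], [0.19, 2.56], [-1.23, 4.37], [0.02, 3.11], [-2.88, 2.88]. Speed limits (rad/s): [2.39, 2.39, 3.01, 3.14, 3.14, 3.14].

### API

Orientations are given as a rotation vector (axis times angle).
In Python, from rig import state, grab_frame, hand_in gives the robot as it stands.
- The arm moves only by the tool arm_command, never from a script. Its argument "deltas" is text: rows parted by semicolons, each of 7 numbers parted by spaces: the turn, a rotation vector about the tool's x, y, z in rad, then the shift along the tool's x, y, z in m, then the finger opening in m, from 0 to 0.0881. A call has 1 to 5 rows; each row shifts and turns the commanded pose from where the row before left it, along the tool's axes as they then stand; what a row does not reach is not made up. A row lasts 1/8 s, in which the tool goes at most 62.5 mm and 10.7 degrees, less where a joint would pass 70% of its speed; a pose out of reach is approached as far as the arm can. A call with a gripper value outside its range is refused whole. The fingers move at their own pace and stop on an object; "force" is the grip in N (left out, the last holds). Time passes only in rows, so rows that do not move let the fingers close. It gives the time, the measured TCP pose, the force and the opening at its end, in the units of the state.
- state(): the state, without advancing time (a new reading comes with each control period).
- grab_frame(name): name is "scene" or "top"; returns a dict with "color" (480x640x3 uint8, red, green, blue), "fx", "fy", "cx", "cy" (pixels), "D" ([k1, k2, p1, p2, k3] as OpenCV has them; the pictures are not rectified), "camera_from_world" (4x4, takes a point from world to camera coordinates). Camera axes: x right, y up, looking along -z (the intrinsics and any distortion apply to the point x, -y, -z); pixel columns grow to the right and rows downward; lengths in m; the calibration is good to about 2 mm. A picture is of the moment at which its call begins. There is no depth.
- hand_in(): hands the job in, once; it reports no verdict.
The state is a dict: "t": time; "joint_pos": joint angles; "dq": joint speeds; "joint_torque": joint torques, N m; "eef_pos": TCP position; "tcp_rot": TCP orientation; "force": force on the tool from outside, world axes, zero at the start; "wrist_torque": the same for the moment, N m; "grip_width": finger opening in m.
Only numpy, scipy, OpenCV 4.12 (cv2) and the standard library are available. Lean on these libraries where they do the work, as an engineer would, in place of code of your own. Each camera call takes 0.05 s, during which the arm holds its last target.

## Working session

There is one attempt and no reset: what is moved stays moved. The work goes in short steps, Python scripts to look and compute and a tool call to move; the robot and the scene stay as the last step left them, time stands still between calls to the robot, and variables do not carry over. Pictures are saved under pics/ and viewed, and the job is handed in when it is done.

Besides the shell and the picture viewer there is one more tool, called after ">>>" as a command line: name --argument value ..., lists and objects as JSON in quotes. arm_command: Moves the arm, as the interface text tells. Its arguments: {"type":"object","properties":{"deltas":{"type":"string"},"force":{"type":"number"}},"required":["deltas"]}

```bash
ls; mkdir -p pics; python3 - <<'E'
from rig import state, grab_frame
import cv2,json,numpy as np
print(state())
for n in("scene","top"):
    f=grab_frame(n); cv2.imwrite(f"pics/{n}0.png",f["color"][:,:,::-1])
    print(n,f["fx"],f["fy"],f["cx"],f["cy"],f["D"]); print(np.round(f["camera_from_world"],4))
E
```

```text
pics
{'t': 0.0, 'joint_pos': array([-1.44140768e+00,  3.13424137e-01,  1.49841409e+00,  1.74576215e-05,
        1.33098334e+00, -2.23393645e-01]), 'dq': array([-0.00098718,  0.00251875,  0.00095232, -0.0026328 ,  0.00059738,
       -0.0006404 ]), 'joint_torque': array([-2.50525591e-04, -4.02218664e+01, -2.52272969e+01,  6.94200327e-02,
        3.53139918e-02, -1.27952958e-04]), 'eef_pos': array([ 0.18135746, -0.49243044,  0.23818295]), 'tcp_rot': array([ 2.03003594,  0.36308761, -2.02988196]), 'force': array([ 0.35430228, -0.66326899, -0.45686558]), 'wrist_torque': array([-0.01224808, -0.00562812,  0.00493922]), 'grip_width': 0.0880063000934926}
scene 506.01392829048524 506.01392829048524 317.1461988983115 245.6971377405126 [-0.08876572  0.          0.          0.          0.        ]
[[-0.8577  0.5139  0.016   0.482 ]
 [-0.4084 -0.7     0.5858  0.255 ]
 [ 0.3122  0.4959  0.8103 -1.5137]
 [ 0.      0.      0.      1.    ]]
top 464.0806910281343 464.0806910281343 315.55395581481594 248.0239709793632 [-0.09004479  0.          0.          0.          0.        ]
[[-0.0164 -0.9996 -0.0209  0.0984]
 [ 0.9952 -0.0184  0.096  -0.5961]
 [-0.0963 -0.0192  0.9952 -1.0519]
 [ 0.      0.      0.      1.    ]]
```

View pics/scene0.png

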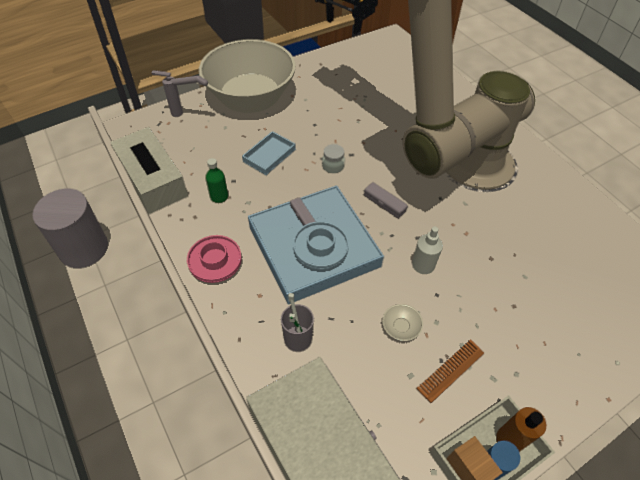

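View pics/top0.png

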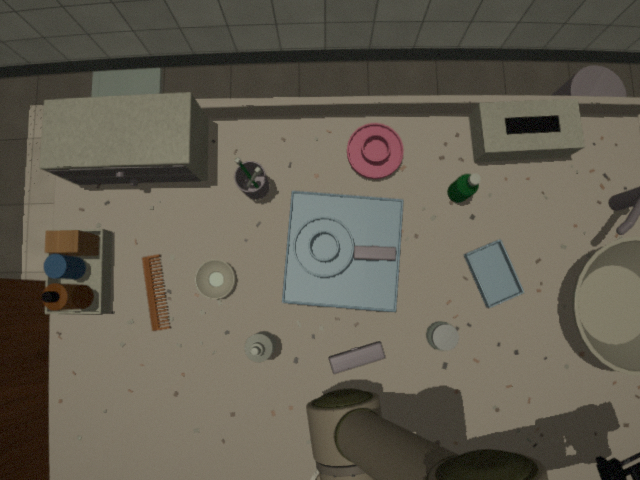

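```bash
python3 - <<'E'
import cv2
a=cv2.imread("pics/top0.png")[180:320,270:410]; a=cv2.resize(a,(580,580),interpolation=cv2.INTER_CUBIC)
cv2.imwrite("pics/c1.png",a)
a=cv2.imread("pics/scene0.png")[170:310,235:420]; a=cv2.resize(a,(780,590),interpolation=cv2.INTER_CUBIC)
cv2.imwrite("pics/c2.png",a)
E
```

```text
(no output)
```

View pics/c1.png

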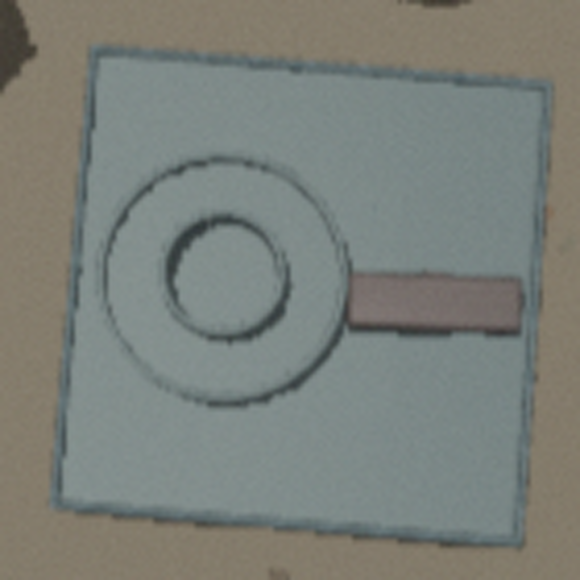

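View pics/c2.png

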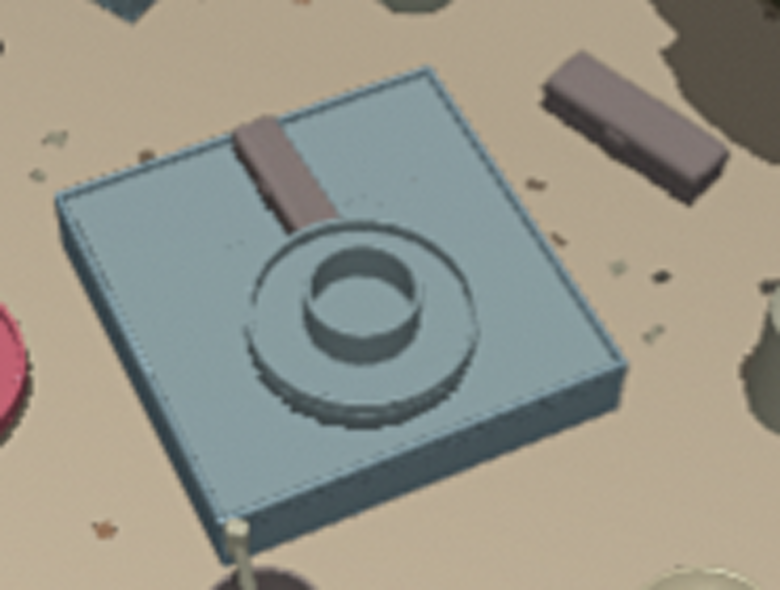

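```bash
cat > h.py <<'E'
import cv2,numpy as np
from rig import state, grab_frame
def cam(f):
    M=np.array(f["camera_from_world"]); K=np.array([[f["fx"],0,f["cx"]],[0,f["fy"],f["cy"]],[0,0,1.]])
    return M,K,np.array(f["D"],float)
def rays(f,uv):
    M,K,D=cam(f); uv=np.array(uv,float).reshape(-1,1,2)
    n=cv2.undistortPoints(uv,K,D).reshape(-1,2)
    d=np.c_[n[:,0],-n[:,1],-np.ones(len(n))]
    R=M[:3,:3]; return -R.T@M[:3,3], d@R
def plane(f,uv,z):
    o,d=rays(f,uv); return o+d*((z-o[2])/d[:,2])[:,None]
def proj(f,P):
    M,K,D=cam(f); p=np.array(P,float).reshape(-1,3)@M[:3,:3].T+M[:3,3]
    return cv2.projectPoints(p*[1,-1,-1],np.zeros(3),np.zeros(3),K,D)[0].reshape(-1,2)
def tri(fa,ua,fb,ub):
    o1,d1=rays(fa,ua);o2,d2=rays(fb,ub);out=[]
    for a,b in zip(d1,d2):
        a=a/np.linalg.norm(a);b=b/np.linalg.norm(b)
        s,*_=np.linalg.lstsq(np.c_[a,-b],o2-o1,rcond=None)
        p,q=o1+s[0]*a,o2+s[1]*b; out.append(np.r_[(p+q)/2,np.linalg.norm(p-q)])
    return np.array(out)
E
python3 - <<'E'
from h import *
S=grab_frame("scene");T=grab_frame("top")
import pickle; pickle.dump((S,T),open("f0.pkl","wb"))
for n,f in(("S",S),("T",T)):
    hsv=cv2.cvtColor(f["color"],cv2.COLOR_RGB2HSV)
    print(n,"cam",rays(f,[[320,240]])[0])
    pts={"T":[(375,253),(357,357),(300,270),(493,274),(320,330)],"S":[(303,210),(385,200),(280,235),(268,153),(220,330)]}[n]
    for u,v in pts: print((u,v),hsv[v,u])
    blue=cv2.inRange(hsv,(90,25,60),(115,160,255)); 
    case=cv2.inRange(hsv,(125,8,40),(179,90,255))
    cv2.imwrite(f"pics/m{n}.png",np.hstack([cv2.resize(blue,(400,300)),cv2.resize(case,(400,300))]))
    for nm,m in(("blue",blue),("case",case)):
        cs,_=cv2.findContours(m,cv2.RETR_EXTERNAL,cv2.CHAIN_APPROX_NONE)
        for c in cs:
            if 150<cv2.contourArea(c): print(nm,cv2.contourArea(c),[np.round(x,1) for x in cv2.minAreaRect(c)], cv2.boxPoints(cv2.minAreaRect(c)).round(1).tolist())
E
```

```text
S cam [0.99017905 0.68151626 1.06944817]
(303, 210) [  4  28 129]
(385, 200) [  4  28 129]
(280, 235) [ 95  38 159]
(268, 153) [ 94  37 158]
(220, 330) [ 18  53 193]
blue 672.0 [array([505.7, 458.6]), array([37.3, 28.1]), np.float64(80.1)] [[488.70001220703125, 442.6000061035156], [516.4000244140625, 437.79998779296875], [522.7000122070312, 474.5], [495.1000061035156, 479.29998779296875]]
blue 8973.5 [array([315.6, 240.5]), array([ 96.5, 112.1]), np.float64(67.9)] [[245.5, 216.8000030517578], [349.3999938964844, 174.60000610351562], [385.70001220703125, 264.1000061035156], [281.79998779296875, 306.29998779296875]]
blue 1177.5 [array([268.6, 152.1]), array([29.6, 48.9]), np.float64(48.8)] [[240.5, 157.10000610351562], [277.29998779296875, 124.9000015258789], [296.79998779296875, 147.1999969482422], [260.0, 179.39999389648438]]
T cam [0.49355699 0.06712344 1.10606085]
(375, 253) [ 10  26 120]
(357, 357) [  6  22 115]
(300, 270) [ 84  18 141]
(493, 274) [ 90  30 119]
(320, 330) [ 23  43 132]
blue 401.5 [array([ 54.5, 266. ]), array([24., 21.]), np.float64(90.0)] [[44.0, 254.0], [65.0, 254.0], [65.0, 278.0], [44.0, 278.0]]
blue 1861.0 [array([493.5, 273.3]), array([57.8, 39.3]), np.float64(66.4)] [[463.8999938964844, 254.6999969482422], [499.8999938964844, 238.89999389648438], [523.0999755859375, 291.79998779296875], [487.0, 307.6000061035156]]
blue 12331.5 [array([342.7, 251. ]), array([113.4, 112.2]), np.float64(4.4)] [[281.8999938964844, 302.6000061035156], [290.5, 190.6999969482422], [403.6000061035156, 199.39999389648438], [395.0, 311.29998779296875]]
```

```bash
python3 - <<'E'
from h import *
import pickle; S,T=pickle.load(open("f0.pkl","rb"))
R={}
for n,f in(("S",S),("T",T)):
    hsv=cv2.cvtColor(f["color"],cv2.COLOR_RGB2HSV)
    blue=cv2.inRange(hsv,(75,10,50),(115,160,255)); 
    case=cv2.inRange(hsv,(0,12,90),(13,45,150))|cv2.inRange(hsv,(170,12,90),(179,45,150))
    case=cv2.morphologyEx(case,cv2.MORPH_OPEN,np.ones((3,3)))
    for nm,m in(("blue",blue),("case",case)):
        cs,_=cv2.findContours(m,cv2.RETR_EXTERNAL,cv2.CHAIN_APPROX_NONE)
        for c in cs:
            a=cv2.contourArea(c)
            if 200<a<20000:
                h=cv2.convexHull(c)
                q=h
                for e in np.linspace(1,15,60):
                    q=cv2.approxPolyDP(h,e,True)
                    if len(q)<=4:break
                print(n,nm,a,q.reshape(-1,2).tolist(),np.round(cv2.minAreaRect(c)[0],1))
                z={"blue":0.051 if a>5000 else .026,"case":.07}[nm]
                if len(q)==4:
                    P=plane(f,q.reshape(-1,2),z); print("   c",P.mean(0).round(4),"sides",np.linalg.norm(P-np.roll(P,-1,0),axis=1).round(4)); print(P[:,:2].round(4).tolist())
E
```

```text
S blue 686.5 [[508, 441], [519, 463], [495, 479], [487, 450]] [504.8 458. ]
   c [0.5373 0.6819 0.026 ] sides [0.0464 0.0622 0.0568 0.0501]
[[0.5042, 0.6625], [0.5148, 0.7077], [0.5769, 0.7046], [0.5534, 0.6529]]
S blue 9069.5 [[337, 186], [381, 265], [288, 303], [248, 216]] [315.9 240.1]
   c [0.5961 0.0374 0.051 ] sides [0.2762 0.2464 0.2796 0.2572]
[[0.448, -0.0866], [0.4936, 0.1859], [0.739, 0.1638], [0.7037, -0.1136]]
S blue 1209.5 [[274, 132], [294, 149], [265, 174], [242, 156]] [268.6 152.1]
   c [ 0.5365 -0.3195  0.026 ] sides [0.0972 0.1303 0.1016 0.1374]
[[0.4818, -0.3907], [0.4657, -0.2948], [0.5869, -0.247], [0.6116, -0.3456]]
S case 248.0 [[291, 200], [299, 198], [313, 221], [304, 223]] [301.4 210.9]
   c [ 0.5818 -0.0464  0.07  ] sides [0.0219 0.085  0.0236 0.0838]
[[0.5884, -0.0907], [0.5669, -0.0862], [0.5745, -0.0015], [0.5974, -0.0074]]
S case 1601.5 [[85, 198], [67, 226], [33, 219], [49, 193]] [ 59.1 208.9]
   c [ 1.1279 -0.3734  0.07  ] sides [0.0967 0.1011 0.0908 0.1068]
[[1.0559, -0.3737], [1.1227, -0.3037], [1.1958, -0.3735], [1.1373, -0.4429]]
S case 423.0 [[3
[... 796 characters left out ...]
38], [0.4496, -0.0894], [0.4764, 0.1656]]
T case 699.5 [[381, 347], [382, 358], [332, 368], [333, 357]] [356.6 357.9]
   c [ 3.499e-01 -2.000e-04  7.000e-02] sides [0.0241 0.1123 0.0241 0.1081]
[[0.372, -0.0535], [0.3479, -0.0552], [0.328, 0.0553], [0.3519, 0.0527]]
T case 380.5 [[354, 250], [394, 248], [394, 258], [357, 257]] [374.1 252.2]
   c [ 0.5796 -0.0452  0.07  ] sides [0.0898 0.0225 0.0828 0.0171]
[[0.5878, 0.0011], [0.5906, -0.0887], [0.5682, -0.0879], [0.5719, -0.0052]]
T case 281.5 [[592, 71], [589, 89], [575, 95], [575, 76]] [581.4  82.3]
   c [ 0.9815 -0.5624  0.07  ] sides [0.0486 0.0407 0.049  0.0475]
[[1.0123, -0.5898], [0.9656, -0.5764], [0.9497, -0.539], [0.9984, -0.5444]]
```

```bash
python3 - <<'E'
from h import *
import pickle; S,T=pickle.load(open("f0.pkl","rb"))
# case, metric minAreaRect
for n,f,box in(("T",T,(345,235,405,270)),("S",S,(280,185,330,240)),("Tdec",T,(325,335,392,380)),("Sdec",S,(355,175,415,215))):
    hsv=cv2.cvtColor(f["color"],cv2.COLOR_RGB2HSV).astype(int)
    m=(((hsv[...,0]<15)|(hsv[...,0]>165))&(hsv[...,1]>8)&(hsv[...,2]>(85)))
    u0,v0,u1,v1=box; k=np.zeros_like(m);k[v0:v1,u0:u1]=1; m=(m&k).astype(np.uint8)
    nc,lab,st,ce=cv2.connectedComponentsWithStats(m); i=1+np.argmax(st[1:,4]); 
    c,_=cv2.findContours((lab==i).astype(np.uint8),cv2.RETR_EXTERNAL,cv2.CHAIN_APPROX_NONE)
    for z in(.07,):
        P=plane(f,c[0].reshape(-1,2),z)[:,:2]; r=cv2.minAreaRect((P*1000).astype(np.float32)); print(n,st[i],np.round(r[0],1),np.round(r[1],1),round(r[2],1))
# corners lower tier: S order near robot.. match
Sq=[[337,186],[381,265],[288,303],[248,216]]
Tq=[[395,311],[282,301],[292,191],[402,200]]
print(tri(S,Sq,T,Tq).round(4))
print("caddy",tri(S,[[274,132],[294,149],[265,174],[242,156]],T,[[523,292],[486,306],[464,255],[500,240]]).round(4))
print("hub", tri(S,[[320.9,238.8]],T,[[324.8,247.1]]).round(4), plane(T,[[324.8,247.1]],.095), plane(T,[[324.8,247.8]],.076))
for n,f in(("T",T),("S",S)):
  im=f["color"][170:310,235:420] if n=="S" else f["color"][180:320,270:410]
  print(n)
E
```

```text
T [354 246  42  13 485] [582.5 -44.7] [91.9 27. ] 88.9
S [291 198  24  26 287] [583.1 -46.3] [88.5 29.5] 86.9
Tdec [329 343  55  30 840] [349.1   0.8] [ 35.5 119.9] 16.1
Sdec [365 183  42  30 490] [371.1  24.9] [ 43.5 119.1] 16.5
[[ 4.484e-01 -8.870e-02  4.960e-02  3.000e-03]
 [ 4.760e-01  1.687e-01  1.540e-02  5.000e-04]
 [ 7.337e-01  1.445e-01  1.830e-02  7.600e-03]
 [ 7.035e-01 -1.140e-01  5.040e-02  2.000e-04]]
caddy [[ 0.4834 -0.3941  0.0253  0.0061]
 [ 0.455  -0.3135  0.0055  0.0011]
 [ 0.5776 -0.2667  0.0032  0.0015]
 [ 0.6099 -0.349   0.0221  0.001 ]]
hub [[0.5935 0.0667 0.0868 0.001 ]] [[0.59305497 0.06640405 0.095     ]] [[0.59335675 0.06641933 0.076     ]]
T
S
```

```bash
python3 - <<'E'
import cv2
for n,(x,y) in {"scene":(230,120),"top":(455,230)}.items():
    a=cv2.imread(f"pics/{n}0.png")[y:y+85,x:x+85]; cv2.imwrite(f"pics/cad_{n}.png",cv2.resize(a,(510,510),interpolation=cv2.INTER_CUBIC))
a,b=cv2.imread("pics/cad_scene.png"),cv2.imread("pics/cad_top.png")
import numpy as np; cv2.imwrite("pics/cad.png",cv2.resize(np.hstack([a,b]),(800,400)))
E
```

```text
(no output)
```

View pics/cad.png

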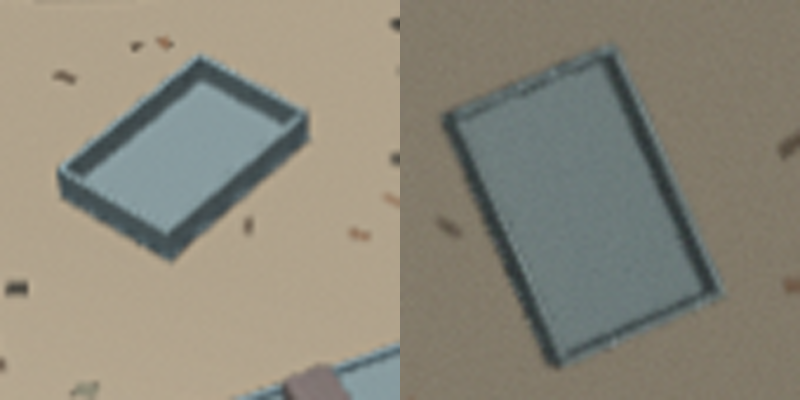

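```bash
python3 - <<'E'
from h import *
import pickle; S,T=pickle.load(open("f0.pkl","rb"))
k=4.706
s=np.array([(200,57),(308,117),(170,237),(60,172)])/k+[230,120]
t=np.array([(322,292),(172,358),(60,118),(213,47)])/k+[455,230]
print(tri(S,s,T,t).round(4))
for f,q in((S,s),(T,t)):
    P=plane(f,q,.026)[:,:2]; print(P.mean(0).round(4),np.linalg.norm(P-np.roll(P,-1,0),axis=1).round(4),P.round(3).tolist())
    e=P[2]-P[1]+P[3]-P[0]; print(np.degrees(np.arctan2(e[1],e[0])))
# case top corners
s=np.array([(237,132),(270,116),(337,215),(296,232)])/4.216+[235,170]
t=np.array([(520,278),(520,331),(349,326),(350,273)])/4.143+[270,180]
t2=np.array([(520,278),(520,331),(349,326),(350,273)])/4.143+[270,180]
P=plane(T,t,.07);print(P.round(4),P.mean(0),np.linalg.norm(P-np.roll(P,-1,0),axis=1).round(4))
P=plane(S,s,.07);print(P.round(4),P.mean(0))
print(tri(S,s,T,t).round(4))
E
```

```text
[[ 0.4846 -0.398   0.0216  0.0023]
 [ 0.4515 -0.3195  0.0174  0.0081]
 [ 0.5742 -0.2705  0.0142  0.0041]
 [ 0.609  -0.3495  0.0197  0.0019]]
[ 0.5319 -0.3253] [0.0905 0.134  0.0906 0.1344] [[0.486, -0.393], [0.453, -0.308], [0.578, -0.258], [0.611, -0.342]]
21.890547383259545
[ 0.5311 -0.333 ] [0.0836 0.1304 0.0866 0.1329] [[0.486, -0.397], [0.455, -0.319], [0.575, -0.268], [0.609, -0.348]]
22.361024815954597
[[ 5.926e-01 -9.210e-02  7.000e-02]
 [ 5.639e-01 -9.120e-02  7.000e-02]
 [ 5.683e-01  1.100e-03  7.000e-02]
 [ 5.970e-01 -2.000e-04  7.000e-02]] [ 0.58042815 -0.045613    0.07      ] [0.0287 0.0923 0.0288 0.092 ]
[[ 5.901e-01 -8.650e-02  7.000e-02]
 [ 5.660e-01 -8.760e-02  7.000e-02]
 [ 5.703e-01  9.000e-04  7.000e-02]
 [ 5.980e-01 -2.000e-04  7.000e-02]] [ 0.58110043 -0.0433292   0.07      ]
[[ 5.908e-01 -9.090e-02  6.690e-02  5.400e-03]
 [ 5.640e-01 -9.180e-02  6.480e-02  6.000e-04]
 [ 5.690e-01  4.000e-04  6.840e-02  1.600e-03]
 [ 5.974e-01 -5.000e-04  6.920e-02  8.000e-04]]
```

```bash
python3 - <<'E'
from h import *
from scipy.spatial.transform import Rotation as R
import pickle; S,T=pickle.load(open("f0.pkl","rb"))
print("bottle",plane(T,[[464,188]],.07),plane(S,[[217,190]],.06))
print("jar",plane(T,[[444,337]],.06),plane(S,[[334,150]],.06))
print("lotion",plane(T,[[257,347]],.1),plane(S,[[426,255]],.06))
print("cup",plane(T,[[252,180]],.1)); print("dish",plane(T,[[216,280]],.02))
s=state(); m=R.from_rotvec(s["tcp_rot"]).as_matrix(); print(m.round(3)); print(np.degrees(np.arctan2(m[1,1],m[0,1])))
E
```

```text
bottle [[ 0.72512187 -0.25379244  0.07      ]] [[ 0.73822713 -0.22922276  0.06      ]]
jar [[ 0.3898199  -0.19632513  0.06      ]] [[ 0.38560603 -0.20216055  0.06      ]]
lotion [[0.37929648 0.216105   0.1       ]] [[0.3852537  0.22227658 0.06      ]]
cup [[0.74551337 0.22545333 0.1       ]]
dish [[0.5272666  0.32407776 0.02      ]]
[[-0.     0.346 -0.938]
 [ 0.001 -0.938 -0.346]
 [-1.    -0.001 -0.   ]]
-69.78759962721287
```

>>> arm_command --deltas "0 0 0 0 -0.028 -0.053 0.075;0 0 0 0 -0.028 -0.053 0.075;0 0 0 0 -0.028 -0.053 0.075;0 0 0 0 -0.028 -0.053 0.075;0 0 0 0 -0.028 -0.053 0.075" --force 25

```text
t: 0.82
eef_pos: [0.3827, -0.2681, 0.2388]
tcp_rot: [2.03, 0.361, -2.029]
force: [-0.0, -0.4, -0.1]
grip_width: 0.0748
```

>>> arm_command --deltas "0 0 0 0 -0.028 -0.053 0.075;0 0 0 0 -0.028 -0.053 0.075;0 0 0 0 -0.028 -0.053 0.075;0 0 0 0 -0.028 -0.053 0.075;0 0 0 0 -0.028 -0.053 0.075"

```text
t: 1.45
eef_pos: [0.5831, -0.0451, 0.2386]
tcp_rot: [2.029, 0.362, -2.03]
force: [-0.3, -1.4, 1.5]
grip_width: 0.0752
```

>>> arm_command --deltas "-0.167 0 0 0.015 0 0 0.07;-0.167 0 0 0.015 0 0 0.07;-0.167 0 0 0.015 0 0 0.07;-0.167 0 0 0.015 0 0 0.07;-0.167 0 0 0.015 0 0 0.07"

```text
t: 2.08
eef_pos: [0.5819, -0.0468, 0.163]
tcp_rot: [1.481, 1.007, -1.482]
force: [0.6, 0.6, -1.1]
grip_width: 0.07
```

>>> arm_command --deltas "-0.167 0 0 0.015 0 0 0.07;-0.167 0 0 0.015 0 0 0.07;0 0 0 0 0 0 0.07;0 0 0 0 0 0 0.07"

```text
t: 2.58
eef_pos: [0.5823, -0.0469, 0.1343]
tcp_rot: [1.248, 1.183, -1.247]
force: [0.5, 0.2, -0.6]
grip_width: 0.0694
```

```bash
cat >> h.py <<'E'
from scipy.spatial.transform import Rotation as Ro
def rep(target=None,jaw=None):
    s=state(); m=Ro.from_rotvec(s["tcp_rot"]).as_matrix(); a=np.degrees(np.arctan2(m[1,1],m[0,1]))
    print("t",round(s["t"],2),"pos",s["eef_pos"].round(4),"jaw",a.round(2),"down",m[:,0].round(3),"F",s["force"].round(1),"w",round(s["grip_width"],4),"q",s["joint_pos"].round(2))
    if target is not None: print("tool delta",(m.T@(np.array(target)-s["eef_pos"])).round(4))
    if jaw is not None: print("turn x",-np.radians((jaw-a+180)%360-180).round(3))
    print("y axis",m[:2,1].round(3),"z axis",m[:2,2].round(3))
E
python3 -c "
from h import *
rep((.581,-.045,.049),-2.8)"
```

```text
t 2.58 pos [ 0.5823 -0.0469  0.1343] jaw -2.99 down [ 0.001 -0.    -1.   ] F [ 0.5  0.2 -0.6] w 0.0694 q [-0.28  0.54  1.45  0.    1.15 -0.23]
tool delta [ 0.0853 -0.0014 -0.0018]
turn x -0.003
y axis [ 0.999 -0.052] z axis [-0.052 -0.999]
```

>>> arm_command --deltas "0 0 0 0.03 -0.0014 -0.0018 0.06;0 0 0 0.025 0 0 0.06;0 0 0 0.018 0 0 0.06;0 0 0 0.009 0 0 0.06;0 0 0 0.002 0 0 0.06"

```text
t: 3.2
eef_pos: [0.5809, -0.045, 0.0498]
tcp_rot: [1.246, 1.185, -1.245]
force: [-0.0, 0.6, -0.3]
grip_width: 0.0597
```

>>> arm_command --deltas "0 0 0 0 0 0 0.02;0 0 0 0 0 0 0.02;0 0 0 0 0 0 0.02;0 0 0 0 0 0 0.02"

```text
t: 3.7
eef_pos: [0.5809, -0.045, 0.0501]
tcp_rot: [1.245, 1.185, -1.245]
force: [-0.7, 0.4, 1.9]
grip_width: 0.0296
```

```bash
python3 -c "
from h import *
rep()
f=grab_frame('scene');cv2.imwrite('pics/g1.png',f['color'][:,:,::-1])"
```

```text
t 3.7 pos [ 0.5809 -0.045   0.0501] jaw -2.81 down [ 0.001 -0.    -1.   ] F [-0.7  0.4  1.9] w 0.0296 q [-0.28  0.64  1.52  0.    0.98 -0.23]
y axis [ 0.999 -0.049] z axis [-0.049 -0.999]
```

View pics/g1.png

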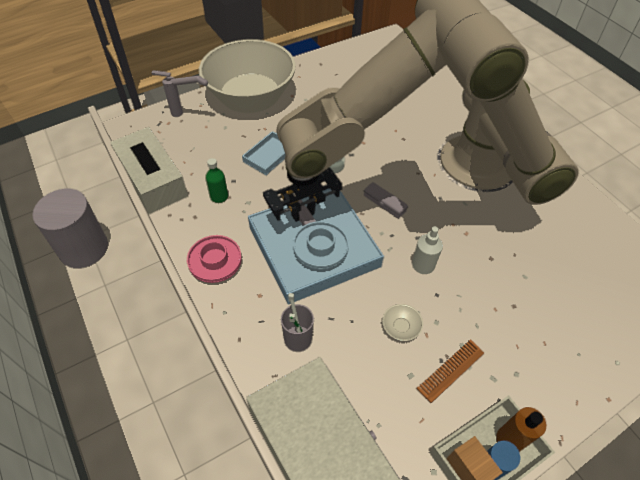

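Picture: the gripper is around the case at about (300,205), and the width reads 29.6 mm, so it's held. Lifting now.

>>> arm_command --deltas "0 0 0 -0.005 0 0 0.02;0 0 0 -0.015 0 0 0.02;0 0 0 -0.03 0 0 0.02;0 0 0 -0.03 0 0 0.02;0 0 0 -0.01 0 0 0.02"

```text
t: 4.38
eef_pos: [0.5814, -0.045, 0.1421]
tcp_rot: [1.246, 1.183, -1.243]
force: [-0.0, -0.1, -0.8]
grip_width: 0.0299
```

```bash
python3 -c "
from h import *
rep((.5315,-.329,.14),-67.9)
f=grab_frame('scene');cv2.imwrite('pics/g2.png',f['color'][100:330,180:450,::-1])"
```

```text
t 4.38 pos [ 0.5814 -0.045   0.1421] jaw -2.8 down [ 0.003 -0.001 -1.   ] F [-0.  -0.1 -0.8] w 0.0299 q [-0.28  0.52  1.45  0.    1.17 -0.23]
tool delta [ 0.0022 -0.0359  0.2861]
turn x 1.136
y axis [ 0.999 -0.049] z axis [-0.049 -0.999]
```

View pics/g2.png

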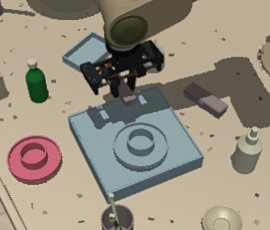

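>>> arm_command --deltas "0 0 0 0 -0.003 0.025 0.02;0 0 0 0 -0.006 0.047 0.02;0 0 0 0 -0.006 0.047 0.02;0 0 0 0 -0.006 0.047 0.02;0 0 0 0 -0.006 0.047 0.02"

```text
t: 5.05
eef_pos: [0.5425, -0.2576, 0.1387]
tcp_rot: [1.245, 1.187, -1.246]
force: [0.6, 0.3, -0.8]
grip_width: 0.03
```

>>> arm_command --deltas "0 0 0 0 -0.006 0.047 0.02;0 0 0 0 -0.003 0.026 0.02;0.142 0 0 0 0 0 0.02;0.142 0 0 0 0 0 0.02;0.142 0 0 0 0 0 0.02"

```text
t: 5.68
eef_pos: [0.5308, -0.328, 0.139]
tcp_rot: [1.553, 0.945, -1.553]
force: [0.3, -0.0, -1.5]
grip_width: 0.03
```

>>> arm_command --deltas "0.142 0 0 0 0 0 0.02;0.142 0 0 0 0 0 0.02;0.142 0 0 0 0 0 0.02;0.142 0 0 0 0 0 0.02;0.142 0 0 0 0 0 0.02"

```text
t: 6.3
eef_pos: [0.5309, -0.3279, 0.1391]
tcp_rot: [2.012, 0.39, -2.013]
force: [0.3, -0.4, -0.3]
grip_width: 0.0297
```

```bash
python3 -c "
from h import *
rep((.5315,-.329,.009),-67.9)
a=grab_frame('scene')['color'][80:240,180:400,::-1]
b=grab_frame('top')['color'][160:320,400:620,::-1]
cv2.imwrite('pics/g3.png',cv2.resize(np.hstack([a,b]),(800,290)))"
```

```text
t 6.3 pos [ 0.5309 -0.3279  0.1391] jaw -68.12 down [-0.001  0.001 -1.   ] F [ 0.3 -0.4 -0.3] w 0.0297 q [-0.74  0.62  1.31  0.    1.22  0.45]
tool delta [ 0.1301  0.0014 -0.0002]
turn x -0.004
y axis [ 0.373 -0.928] z axis [-0.928 -0.373]
```

View pics/g3.png

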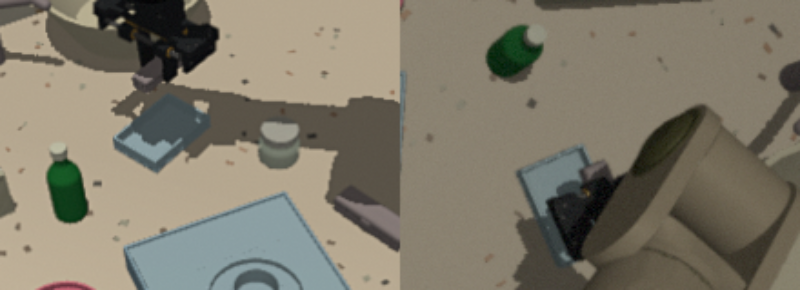

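```bash
python3 -c "
from h import *
import pickle; S,T=pickle.load(open('f0.pkl','rb'))
print('base near',plane(S,[[248,117]],0)); 
for z in(.08,.1,.12): print(z,'rim S l/r/near/far',plane(S,[[199,70],[295,68],[247,84],[247,41]],z)[:,:2].round(3).tolist(),'T',plane(T,[[575,310],[623,372]],z)[:,:2].round(3).tolist())
a=grab_frame('top')['color'][:,:,::-1];cv2.imwrite('pics/g4.png',a)"
```

```text
base near [[ 0.50772361 -0.52301676  0.        ]]
0.08 rim S l/r/near/far [[0.578, -0.727], [0.302, -0.578], [0.476, -0.579], [0.368, -0.801]] T [[0.443, -0.491], [0.3, -0.599]]
0.1 rim S l/r/near/far [[0.587, -0.699], [0.316, -0.552], [0.486, -0.554], [0.381, -0.771]] T [[0.444, -0.48], [0.304, -0.586]]
0.12 rim S l/r/near/far [[0.595, -0.67], [0.33, -0.527], [0.497, -0.528], [0.393, -0.741]] T [[0.445, -0.47], [0.308, -0.573]]
```

View pics/g4.png

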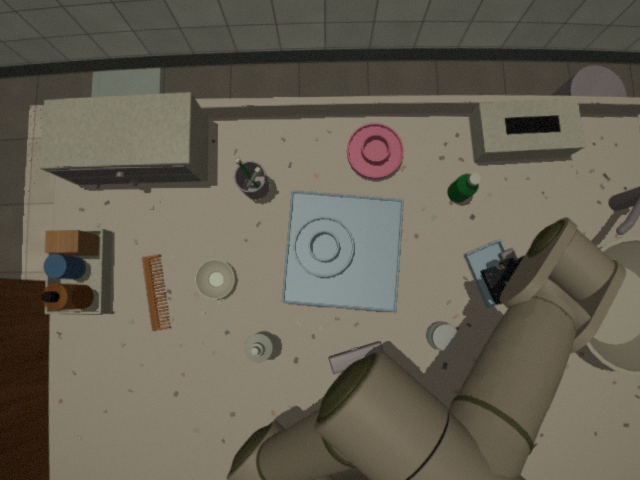

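```bash
python3 -c "
from h import *
a=grab_frame('scene')['color'][:,:,::-1];cv2.imwrite('pics/g5.png',a)"
```

```text
(no output)
```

View pics/g5.png

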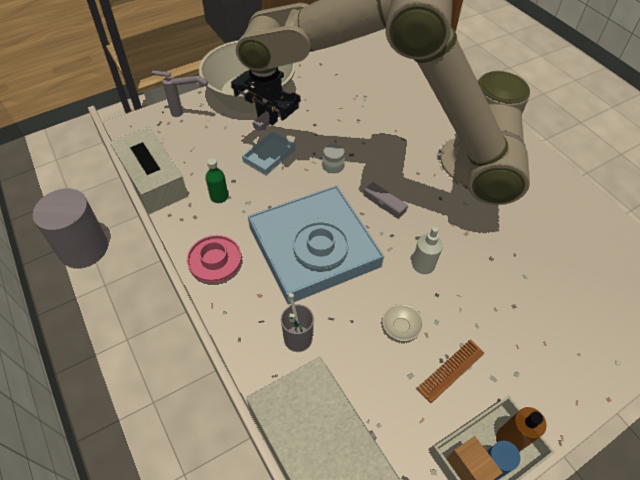

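```bash
python3 -c "
from h import *
import pickle; S,T=pickle.load(open('f0.pkl','rb'))
print(tri(S,[[255,52]],T,[[548,238]]))
print(tri(S,[[255,38],[255,66]],T,[[540,245],[548,238]]))"
```

```text
[[ 0.57020878 -0.28227578  0.39345436  0.00352314]]
[[ 0.56539399 -0.25746534  0.43629115  0.02187528]
 [ 0.57095451 -0.30051717  0.34757548  0.01478564]]
```

>>> arm_command --deltas "0 0 0 0.03 0.0014 0 0.02;0 0 0 0.035 0 0 0.02;0 0 0 0.03 0 0 0.02;0 0 0 0.015 0 0 0.02;0 0 0 0.01 0 0 0.02"

```text
t: 7.12
eef_pos: [0.5314, -0.3302, 0.0195]
tcp_rot: [2.009, 0.393, -2.009]
force: [-0.4, 0.8, -0.7]
grip_width: 0.0298
```

>>> arm_command --deltas "0 0 0 0.006 0 0 0.02;0 0 0 0.003 0 0 0.02;0 0 0 0 0 0 0.02"

```text
t: 7.5
eef_pos: [0.5314, -0.3302, 0.0111]
tcp_rot: [2.01, 0.392, -2.009]
force: [0.5, 1.2, -1.8]
grip_width: 0.03
```

```bash
python3 -c "
from h import *
rep((.5315,-.329,.009),-67.9)
a=grab_frame('scene')['color'][80:240,180:400,::-1]
b=grab_frame('top')['color'][160:320,400:620,::-1]
cv2.imwrite('pics/g6.png',cv2.resize(np.hstack([a,b]),(800,290)))"
```

```text
t 7.5 pos [ 0.5314 -0.3302  0.0111] jaw -67.89 down [ 0. -0. -1.] F [ 0.5  1.2 -1.8] w 0.03 q [-0.74  0.78  1.39  0.    0.97  0.44]
tool delta [ 0.0021 -0.0011 -0.0006]
turn x 0.0
y axis [ 0.376 -0.926] z axis [-0.926 -0.376]
```

View pics/g6.png

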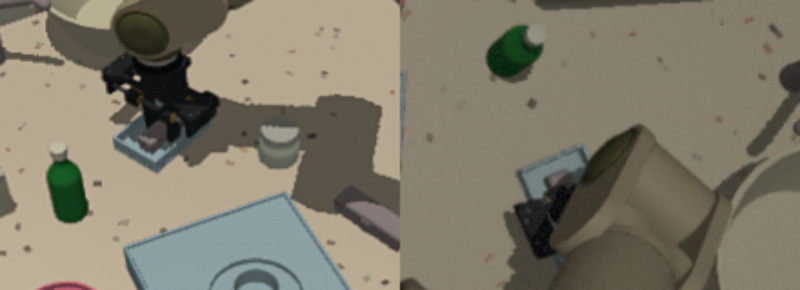

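>>> arm_command --deltas "0 0 0 0.0015 0 0 0.02;0 0 0 0.001 0 0 0.02;0 0 0 0.001 0 0 0.02;0 0 0 0 0 0 0.02"

```text
t: 8.1
eef_pos: [0.5313, -0.3301, 0.0081]
tcp_rot: [2.01, 0.393, -2.01]
force: [-4.1, 1.5, 6.7]
grip_width: 0.0299
```

>>> arm_command --deltas "0 0 0 0 0 0 0.04;0 0 0 0 0 0 0.04;0 0 0 0 0 0 0.04"

```text
t: 8.48
eef_pos: [0.5312, -0.3301, 0.0071]
tcp_rot: [2.01, 0.393, -2.01]
force: [-0.2, -0.4, -0.1]
grip_width: 0.0398
```

>>> arm_command --deltas "0 0 0 -0.01 0 0 0.04;0 0 0 -0.03 0 0 0.04;0 0 0 -0.04 0 0 0.02;0 0 0 -0.04 0 0 0;0 0 0 -0.03 0 0 0"

```text
t: 9.1
eef_pos: [0.5315, -0.3303, 0.1599]
tcp_rot: [2.011, 0.391, -2.008]
force: [-0.6, 0.7, 0.5]
grip_width: 0.0122
```

```bash
python3 -c "
from h import *
rep((.593,.0665,.16),None)
f=grab_frame('scene');g=grab_frame('top')
import pickle;pickle.dump((f,g),open('f1.pkl','wb'))
a=f['color'][120:200,225:325,::-1];b=f['color'][170:310,245:390,::-1];c=g['color'][180:320,270:410,::-1]
cv2.imwrite('pics/g7.png',np.hstack([cv2.resize(a,(260,208)),np.zeros((208,10,3),np.uint8)]))
cv2.imwrite('pics/g7.png',np.hstack([cv2.resize(x,(266,266),interpolation=cv2.INTER_CUBIC) for x in(a,b,c)]))
cv2.imwrite('pics/g8.png',cv2.resize(c,(560,560),interpolation=cv2.INTER_CUBIC))"
```

```text
t 9.1 pos [ 0.5315 -0.3303  0.1599] jaw -67.89 down [ 0.002 -0.002 -1.   ] F [-0.6  0.7  0.5] w 0.0122 q [-0.74  0.6   1.28  0.    1.26  0.44]
tool delta [-0.0006 -0.3444 -0.2063]
y axis [ 0.376 -0.926] z axis [-0.926 -0.376]
```

View pics/g7.png

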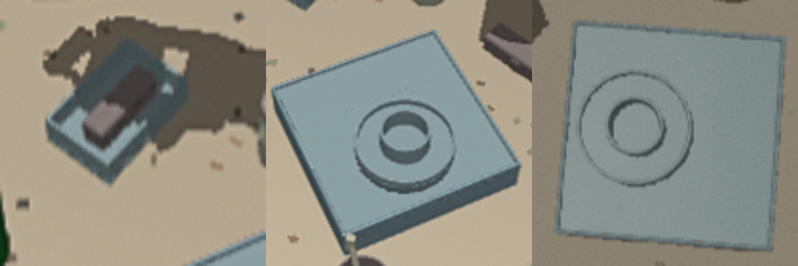

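View pics/g8.png

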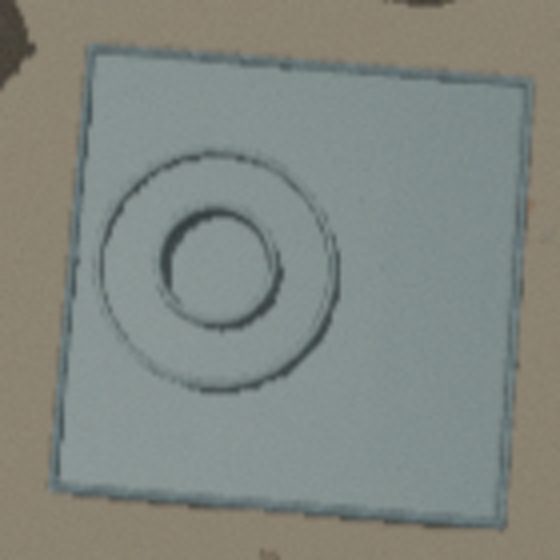

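>>> arm_command --deltas "0 0 0 0 -0.02 -0.012 0;0 0 0 0 -0.045 -0.027 0;0 0 0 0 -0.05 -0.03 0;0 0 0 0 -0.05 -0.03 0;0 0 0 0 -0.05 -0.03 0"

```text
t: 9.82
eef_pos: [0.569, -0.0789, 0.1558]
tcp_rot: [2.008, 0.395, -2.013]
force: [0.5, -0.1, 0.7]
grip_width: 0.0006
```

>>> arm_command --deltas "0 0 0 0 -0.05 -0.03 0;0 0 0 0 -0.04 -0.025 0;0 0 0 0 -0.027 -0.016 0;0 0 0 0 -0.012 -0.006 0;0 0 0 0 0 0 0"

```text
t: 10.45
eef_pos: [0.592, 0.0668, 0.1565]
tcp_rot: [2.008, 0.394, -2.011]
force: [-0.2, -0.1, 0.5]
grip_width: 0.0005
```

```bash
python3 -c "
from h import *
rep((.593,.0665,.11),None)
import pickle;S,T=pickle.load(open('f1.pkl','rb'))
q=np.array([(90,47),(530,80),(503,525),(52,488)])/4+[270,180]-.375
P=plane(T,q,.051);print(P,P.mean(0))
print(plane(T,np.array([[219,270]])/4+[270,180]-.375,.076),plane(T,np.array([[220,268]])/4+[270,180]-.375,.095))
a=grab_frame('scene')['color'][130:330,220:420,::-1];cv2.imwrite('pics/g9.png',cv2.resize(a,(600,600)))
"
```

```text
t 10.45 pos [0.592  0.0668 0.1565] jaw -67.83 down [-0.001  0.    -1.   ] F [-0.2 -0.1  0.5] w 0.0005 q [-0.08  0.54  1.38 -0.    1.22  1.1 ]
tool delta [ 0.0465  0.0006 -0.0009]
y axis [ 0.377 -0.926] z axis [-0.926 -0.377]
[[ 0.72855421  0.13966641  0.051     ]
 [ 0.70418377 -0.11415296  0.051     ]
 [ 0.449856   -0.09026981  0.051     ]
 [ 0.4750052   0.16416738  0.051     ]] [0.5893998  0.02485276 0.051     ]
[[0.59488626 0.06733901 0.076     ]] [[0.59410668 0.06676784 0.095     ]]
```

View pics/g9.png

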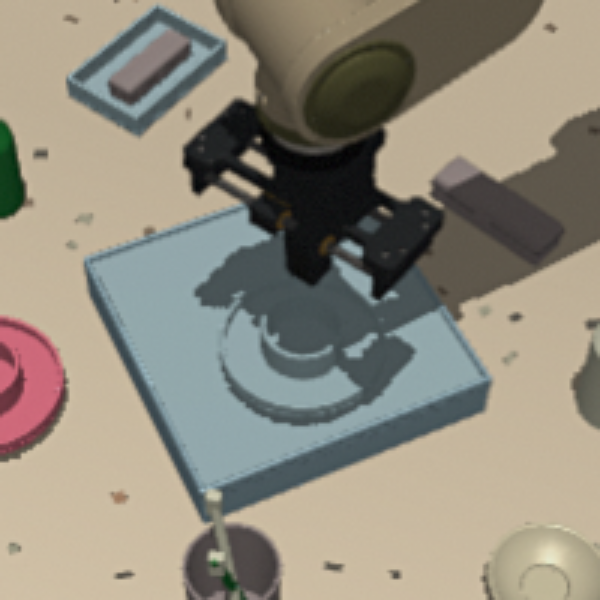

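>>> arm_command --deltas "0 0 0 0.03 0.0006 -0.0018 0;0 0 0 0.025 0 0 0;0 0 0 0.015 0 0 0;0 0 0 0.009 0 0 0;0 0 0 0.005 0 0 0"

```text
t: 11.12
eef_pos: [0.5948, 0.0659, 0.0733]
tcp_rot: [2.011, 0.392, -2.01]
force: [-0.3, 0.0, 0.2]
grip_width: 0.0005
```

>>> arm_command --deltas "0 0 0 0 0 0 0.01;0 0 0 0 0 0 0.018;0 0 0 0 0 0 0.018;0 0 0 0 0 0 0.018" --force 5

```text
t: 11.62
eef_pos: [0.5947, 0.0663, 0.0734]
tcp_rot: [2.01, 0.393, -2.01]
force: [-0.9, -0.5, -0.1]
grip_width: 0.0181
```

```bash
python3 -c "
from h import *
rep((.594,.067,.072),None)
a=grab_frame('scene')['color'][180:300,250:390,::-1];cv2.imwrite('pics/g10.png',cv2.resize(a,(700,600)))
"
```

```text
t 11.62 pos [0.5947 0.0663 0.0734] jaw -67.89 down [ 0. -0. -1.] F [-0.9 -0.5 -0.1] w 0.0181 q [-0.08  0.64  1.45 -0.    1.05  1.1 ]
tool delta [ 0.0014 -0.0009  0.0003]
y axis [ 0.376 -0.926] z axis [-0.926 -0.376]
```

View pics/g10.png

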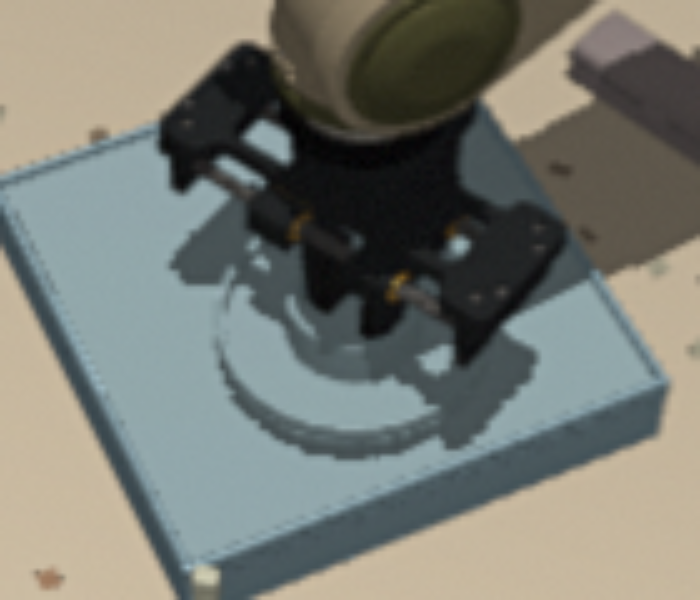

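>>> arm_command --deltas "0 0 0 0 0 0 0.024;0 0 0 0 0 0 0.03;0 0 0 0 0 0 0.036;0 0 0 0 0 0 0.04;0 0 0 0 0 0 0.04" --force 3

```text
t: 12.3
eef_pos: [0.5945, 0.0663, 0.0732]
tcp_rot: [2.01, 0.393, -2.01]
force: [-0.6, 1.8, -0.7]
grip_width: 0.0263
```

>>> arm_command --deltas "0 0 0 0 0 0 0.022;0 0 0 0 0.0018 0.0009 0.022;0 0 0 0 0.0035 0.0019 0.022;0 0 0 0 0.0035 0.0019 0.022;0 0 0 0 0.0035 0.0019 0.022"

```text
t: 12.92
eef_pos: [0.593, 0.052, 0.0732]
tcp_rot: [2.01, 0.392, -2.01]
force: [0.7, 1.7, -1.5]
grip_width: 0.0218
```

```bash
cat >> h.py <<'E'
C=np.array([.5894,.025]);ux=np.array([-.0985,-.995]);uy=np.array([.995,-.0985])
def ab(n):
    s=state();d=s["eef_pos"][:2]-C;F=s["force"]
    print("t",s["t"],"a",(d@ux*1000).round(1),"b",(d@uy*1000).round(1),"z",s["eef_pos"][2].round(4),"Fa",(F[:2]@ux).round(1),"Fb",(F[:2]@uy).round(1),"Fz",F[2].round(1),"M",s["wrist_torque"].round(2),"w",s["grip_width"].round(4))
    a=grab_frame('scene')['color'][180:300,250:390,::-1];cv2.imwrite(f'pics/{n}.png',cv2.resize(a,(490,420),interpolation=cv2.INTER_CUBIC))
E
python3 -c "
from h import *
ab('p1')"
```

```text
Traceback (most recent call last):
  File "h.py", line 33, in ab
    print("t",s["t"],"a",(d@ux*1000).round(1),"b",(d@uy*1000).round(1),"z",s["eef_pos"][2].round(4),"Fa",(F[:2]@ux).round(1),"Fb",(F[:2]@uy).round(1),"Fz",F[2].round(1),"M",s["wrist_torque"].round(2),"w",s["grip_width"].round(4))
                                                                                                                                                                                                            ^^^^^^^^^^^^^^^^^^^^^
AttributeError: 'float' object has no attribute 'round'
```

>>> arm_command --deltas "0 0 0 0 0.0027 0.0014 0.022;0 0 0 0 0.0022 0.0012 0.022;0 0 0 0 0.0018 0.0009 0.022;0 0 0 0 0.0018 0.0009 0.022"

```text
t: 13.42
eef_pos: [0.5922, 0.0427, 0.0732]
tcp_rot: [2.01, 0.393, -2.01]
force: [0.9, 1.4, -1.0]
grip_width: 0.022
```

```bash
sed -i 's/s\["grip_width"\].round(4))$/round(s["grip_width"],4))/' h.py
python3 -c "
from h import *
ab('p1')"
```

```text
t 13.425 a -17.9 b 1.1 z 0.0732 Fa -1.4 Fb 0.7 Fz -1.0 M [ 0.19 -0.07 -0.03] w 0.022
```

View pics/p1.png

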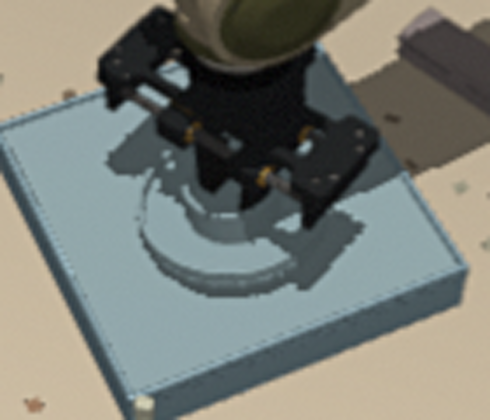

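>>> arm_command --deltas "0 0 0 0 0.0018 0.0009 0.022;0 0 0 0 0.0018 0.0009 0.022;0 0 0 0 0.0018 0.0009 0.022;0 0 0 0 0.0018 0.0009 0.022"

```text
t: 13.98
eef_pos: [0.5916, 0.0347, 0.0733]
tcp_rot: [2.01, 0.393, -2.01]
force: [0.7, 1.5, 0.8]
grip_width: 0.0221
```

```bash
python3 -c "
from h import *
ab('p2')"
```

```text
t 13.975 a -9.9 b 1.2 z 0.0733 Fa -1.5 Fb 0.5 Fz 0.8 M [ 0.36 -0.13 -0.08] w 0.0221
```

View pics/p2.png

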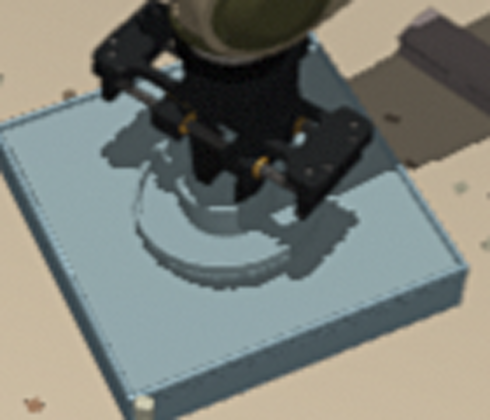

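>>> arm_command --deltas "0 0 0 0 0.0018 0.0009 0.022;0 0 0 0 0.0018 0.0009 0.022;0 0 0 0 0.0018 0.0009 0.022;0 0 0 0 0.0018 0.0009 0.022"

```text
t: 14.52
eef_pos: [0.591, 0.0268, 0.0734]
tcp_rot: [2.01, 0.393, -2.01]
force: [0.3, 3.5, 1.0]
grip_width: 0.022
```

```bash
python3 -c "
from h import *
ab('p3')"
```

```text
t 14.525 a -1.9 b 1.4 z 0.0734 Fa -3.5 Fb -0.1 Fz 1.0 M [ 0.61  0.   -0.08] w 0.022
```

View pics/p3.png

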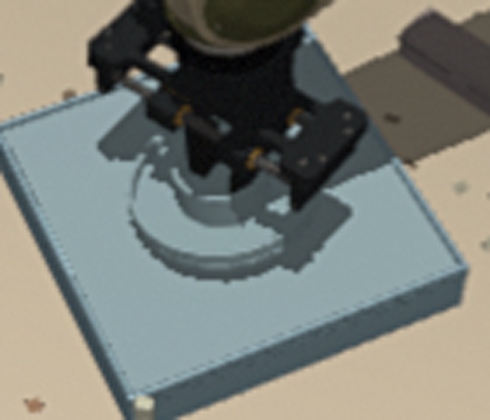

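>>> arm_command --deltas "0 0 0 0 0.0018 0.0009 0.022;0 0 0 0 0.0009 -0.0018 0.022;0 0 0 0 0.0009 -0.0018 0.022;0 0 0 0 0.0009 -0.0018 0.022"

```text
t: 15.08
eef_pos: [0.5967, 0.0244, 0.073]
tcp_rot: [2.009, 0.393, -2.011]
force: [0.3, 3.6, -0.8]
grip_width: 0.022
```

```bash
python3 -c "
from h import *
ab('p4')"
```

```text
t 15.075 a -0.2 b 7.4 z 0.073 Fa -3.6 Fb -0.1 Fz -0.8 M [ 0.66  0.11 -0.07] w 0.022
```

View pics/p4.png

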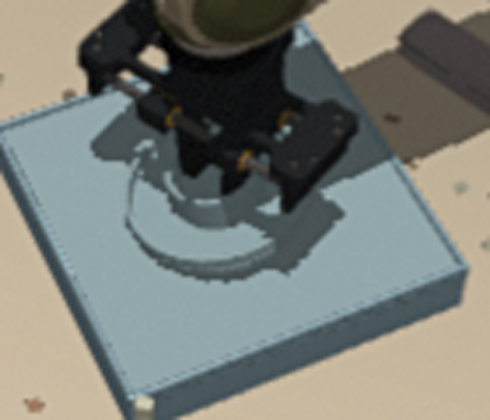

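```bash
python3 -c "
from h import *
a=grab_frame('scene')['color'][215:270,275:345,::-1];b=grab_frame('top')['color'][190:320,270:410,::-1]
cv2.imwrite('pics/q1.png',np.hstack([cv2.resize(x,(400,340),interpolation=cv2.INTER_CUBIC) for x in(a,b)]))"
```

```text
(no output)
```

View pics/q1.png

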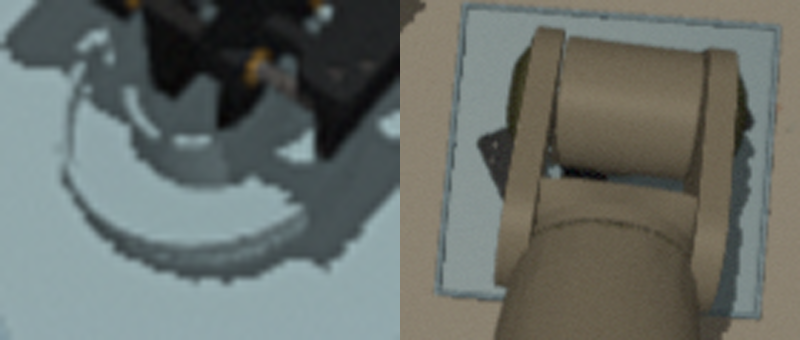

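>>> arm_command --deltas "0 0 0 0 0.0009 -0.0018 0.022;0 0 0 0 0.0009 -0.0018 0.022;0 0 0 0 0.0009 -0.0018 0.022"

```text
t: 15.6
eef_pos: [0.603, 0.0236, 0.0733]
tcp_rot: [2.01, 0.392, -2.01]
force: [-1.6, 2.2, 0.4]
grip_width: 0.0221
```

```bash
python3 -c "
from h import *
ab('p5')
a=grab_frame('scene')['color'][215:270,275:345,::-1]
cv2.imwrite('pics/p5.png',cv2.resize(a,(500,425),interpolation=cv2.INTER_CUBIC))"
```

```text
t 15.6 a 0.0 b 13.6 z 0.0733 Fa -2.0 Fb -1.8 Fz 0.4 M [ 0.34  0.26 -0.02] w 0.0221
```

View pics/p5.png

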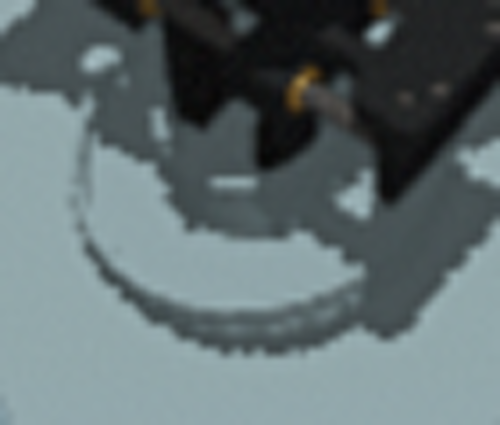

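>>> arm_command --deltas "0 0 0 0 -0.0027 -0.0014 0.022;0 0 0 0 -0.0018 -0.0009 0.022;0 0 0 0 -0.0018 -0.0009 0.022;0 0 0 0 -0.0018 -0.0009 0.022"

```text
t: 16.2
eef_pos: [0.6036, 0.0328, 0.0732]
tcp_rot: [2.01, 0.392, -2.01]
force: [0.6, -1.0, -0.7]
grip_width: 0.0222
```

```bash
cat >>h.py <<'E'
def abz(n):
    ab(n)
    a=grab_frame('scene')['color'][210:270,272:348,::-1]
    cv2.imwrite(f'pics/{n}.png',cv2.resize(a,(506,400),interpolation=cv2.INTER_CUBIC))
E
python3 -c "
from h import *
abz('p6')"
```

```text
t 16.2 a -9.2 b 13.3 z 0.0732 Fa 0.9 Fb 0.7 Fz -0.7 M [-0.31  0.05  0.  ] w 0.0222
```

View pics/p6.png

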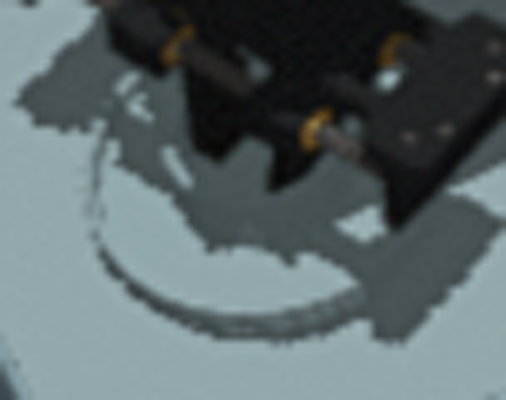

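>>> arm_command --deltas "0 0 0 0 -0.0018 -0.0009 0.022;0 0 0 0 -0.0018 -0.0009 0.022"

```text
t: 16.55
eef_pos: [0.6038, 0.0368, 0.0731]
tcp_rot: [2.01, 0.392, -2.01]
force: [-0.3, -2.3, -1.3]
grip_width: 0.0222
```

```bash
python3 -c "
from h import *
abz('p7')"
```

```text
t 16.55 a -13.2 b 13.2 z 0.0731 Fa 2.3 Fb -0.1 Fz -1.3 M [-0.38  0.   -0.06] w 0.0222
```

View pics/p7.png

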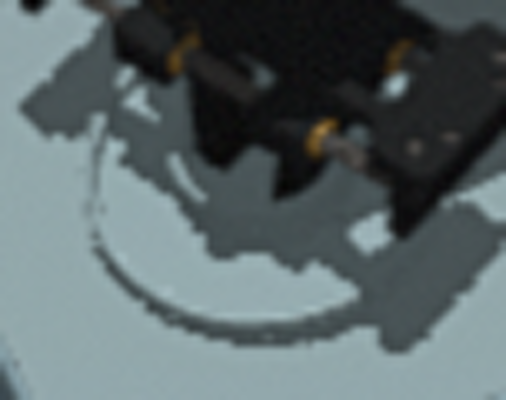

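>>> arm_command --deltas "0 0 0 0 -0.0013 -0.0007 0.022;0 0 0 0 -0.0013 -0.0007 0.022"

```text
t: 16.9
eef_pos: [0.6042, 0.0398, 0.0731]
tcp_rot: [2.01, 0.393, -2.01]
force: [0.3, -1.5, -1.4]
grip_width: 0.0219
```

```bash
python3 -c "
from h import *
abz('p8')"
```

```text
t 16.9 a -16.2 b 13.2 z 0.0731 Fa 1.5 Fb 0.4 Fz -1.4 M [-0.44 -0.01 -0.01] w 0.0219
```

View pics/p8.png

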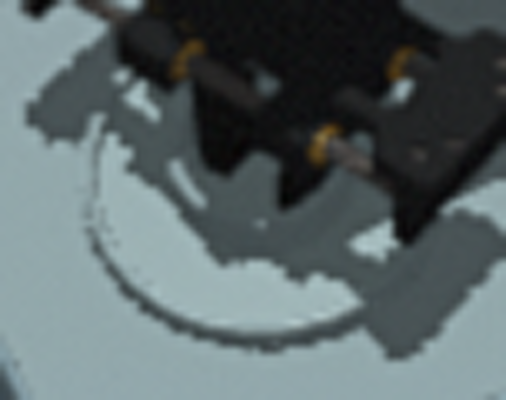

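>>> arm_command --deltas "0 0 0 0 -0.0013 -0.0007 0.022;0 0 0 0 -0.0013 -0.0007 0.022;0 0 0 0 0 0 0.022"

```text
t: 17.38
eef_pos: [0.6046, 0.0429, 0.0733]
tcp_rot: [2.01, 0.393, -2.01]
force: [-0.8, -2.0, -1.2]
grip_width: 0.0225
```

```bash
python3 -c "
from h import *
abz('p9')"
```

```text
t 17.375 a -19.3 b 13.3 z 0.0733 Fa 2.1 Fb -0.6 Fz -1.2 M [-0.44  0.07 -0.  ] w 0.0225
```

View pics/p9.png

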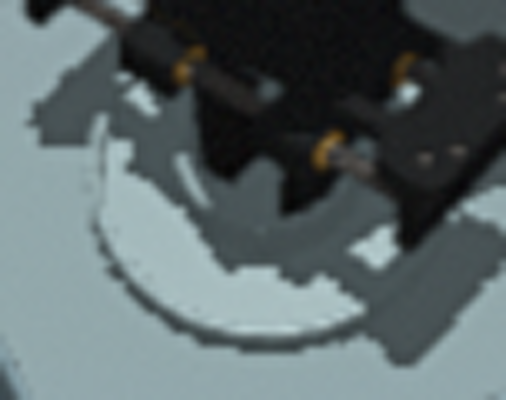

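>>> arm_command --deltas "0 0 0 0 -0.0004 -0.0022 0.022;0 0 0 0 -0.0004 -0.0022 0.022;0 0 0 0 0 0 0.022"

```text
t: 17.85
eef_pos: [0.6086, 0.0454, 0.0735]
tcp_rot: [2.011, 0.393, -2.009]
force: [-1.3, -1.1, 1.0]
grip_width: 0.0221
```

```bash
python3 -c "
from h import *
abz('p10')"
```

```text
t 17.85 a -22.2 b 17.1 z 0.0735 Fa 1.2 Fb -1.2 Fz 1.0 M [-0.19  0.16  0.01] w 0.0221
```

View pics/p10.png

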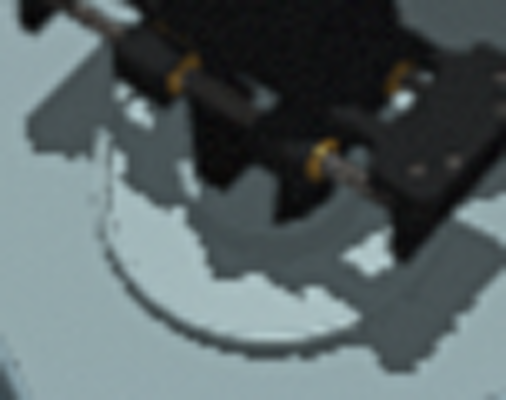

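```bash
cat >fit.py <<'E'
from h import *
from scipy.optimize import least_squares
import pickle;S,T=pickle.load(open('f0.pkl','rb'))
def fit(p,s=6.667,o=(272,210)):
    uv=np.array(p)/s+np.array(o)-.42
    for z in(.076,.070,.062):
        P=plane(S,uv,z)[:,:2]
        r=least_squares(lambda c:np.linalg.norm(P-c,axis=1)-.068,[.59,.03]); r2=least_squares(lambda c:np.linalg.norm(P-c[:2],axis=1)-c[2],[.59,.03,.068])
        d=r.x-C; d2=r2.x[:2]-C
        print(z,"a,b",(d@ux*1e3).round(1),(d@uy*1e3).round(1),"rms",(1e3*np.sqrt(np.mean(r.fun**2))).round(2),"free",(d2@ux*1e3).round(1),(d2@uy*1e3).round(1),(r2.x[2]*1e3).round(1))
E
python3 - <<'E'
from fit import *
print("p10");fit([(105,215),(115,260),(140,295),(180,325),(230,342),(290,343),(350,325)])
print("p5");fit([(80,205),(95,245),(130,285),(180,310),(240,318),(300,308),(355,280)],7.14,(275,215))
print("p9");fit([(97,200),(105,245),(130,285),(180,320),(230,337),(290,335),(345,320)])
E
```

```text
p10
0.076 a,b -25.7 11.3 rms 1.98 free -32.6 20.7 58.3
0.07 a,b -22.0 9.8 rms 1.92 free -28.6 18.8 58.6
0.062 a,b -17.0 7.7 rms 1.84 free -23.3 16.3 59.1
p5
0.076 a,b -15.5 15.7 rms 2.78 free -27.0 26.6 54.9
0.07 a,b -11.8 14.1 rms 2.73 free -23.0 24.8 55.2
0.062 a,b -6.8 12.0 rms 2.66 free -17.6 22.3 55.6
p9
0.076 a,b -22.4 12.0 rms 1.71 free -27.9 19.9 60.0
0.07 a,b -18.6 10.4 rms 1.65 free -23.9 18.0 60.4
0.062 a,b -13.6 8.4 rms 1.56 free -18.5 15.5 60.9
```

>>> arm_command --deltas "0 0 0 0 0.0009 0.0013 0.015;0 0 0 -0.02 0 0 0.015;0 0 0 -0.03 0 0 0.015;0 0 0 -0.03 0 0 0.015;0 0 0 0 0 0 0.015"

```text
t: 18.58
eef_pos: [0.6084, 0.044, 0.1552]
tcp_rot: [2.014, 0.392, -2.005]
force: [0.0, -0.5, -0.8]
grip_width: 0.0151
```

```bash
python3 -c "
from h import *
ab('p11')
a=grab_frame('scene')['color'][190:280,260:360,::-1]
cv2.imwrite('pics/p11.png',cv2.resize(a,(700,630),interpolation=cv2.INTER_CUBIC))"
```

```text
t 18.575 a -20.7 b 17.0 z 0.1552 Fa 0.5 Fb 0.1 Fz -0.8 M [-0.04 -0.03  0.02] w 0.0151
```

View pics/p11.png

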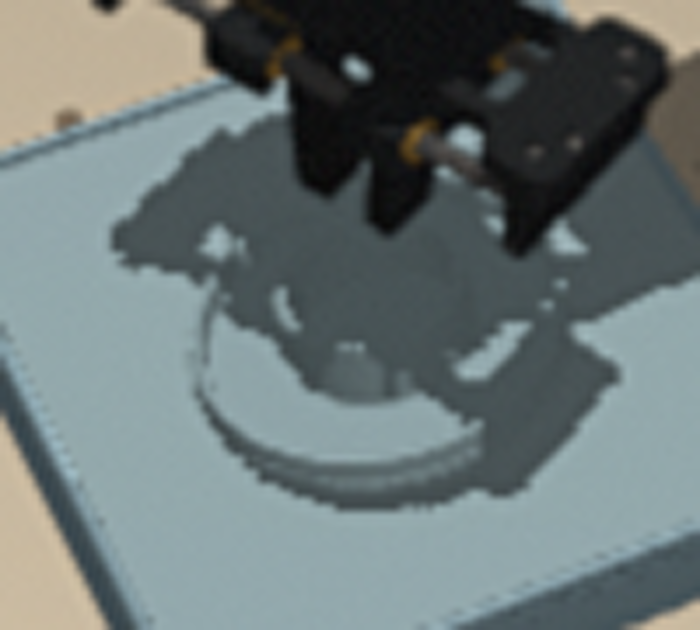

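>>> arm_command --deltas "0 0 0 -0.005 0.03 0.018 0.015;0 0 0 0 0.05 0.03 0.015;0 0 0 0 0.05 0.03 0.015;0 0 0 0 0.05 0.03 0.015;0 0 0 0 0.05 0.03 0.015"

```text
t: 19.3
eef_pos: [0.5652, -0.2227, 0.1566]
tcp_rot: [2.009, 0.395, -2.012]
force: [1.2, 0.5, 0.4]
grip_width: 0.0151
```

```bash
python3 -c "
from h import *
rep()
a=grab_frame('scene')['color'][190:280,260:360,::-1];b=grab_frame('top')['color'][190:320,275:410,::-1]
cv2.imwrite('pics/r1.png',cv2.resize(a,(700,630)[:2],interpolation=cv2.INTER_CUBIC)[:600]);cv2.imwrite('pics/r2.png',cv2.resize(b,None,fx=4,fy=4,interpolation=cv2.INTER_CUBIC))"
```

```text
t 19.3 pos [ 0.5652 -0.2227  0.1566] jaw -67.9 down [-0.002  0.001 -1.   ] F [1.2 0.5 0.4] w 0.0151 q [-0.57  0.56  1.34  0.    1.24  0.62]
y axis [ 0.376 -0.927] z axis [-0.927 -0.376]
```

View pics/r1.png

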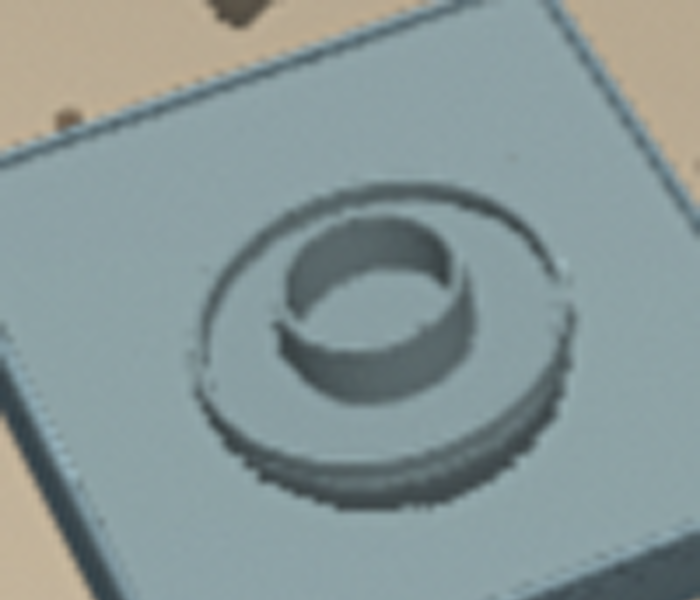

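View pics/r2.png

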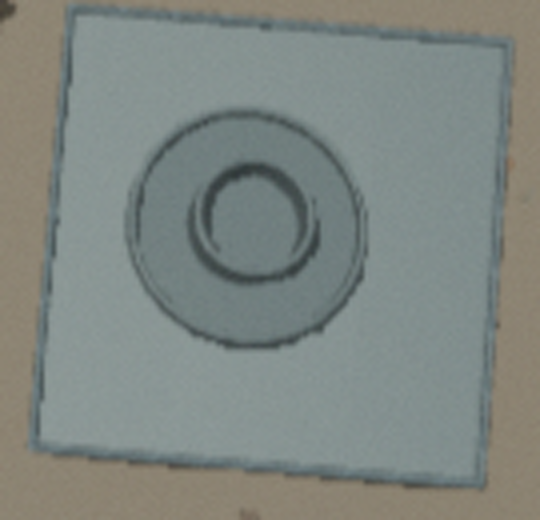

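```bash
python3 -c "
from h import *
import pickle;S,T=pickle.load(open('f0.pkl','rb'))
for p,z in(((247,230),.074),((255,220),.092)):
    P=plane(T,np.array([p])/4+[275,190]-.375,z)[0][:2]; d=P-C; print(P,'a',d@ux*1e3,'b',d@uy*1e3)
print(rays(T,[[320,240]])[0])
"
```

```text
[0.59458753 0.04054506] a -15.978302774898058 b 3.630404953498343
[0.59825834 0.03650528] a -12.320301513684242 b 7.680782238406382
[0.49355699 0.06712344 1.10606085]
```

>>> arm_command --deltas "0 0 0 0 -0.03 -0.017 0.006;0 0 0 0 -0.05 -0.028 0.006;0 0 0 0 -0.05 -0.028 0.006;0 0 0 0 -0.05 -0.028 0.006;0 0 0 0 -0.05 -0.027 0.006"

```text
t: 20.02
eef_pos: [0.5975, 0.0429, 0.1569]
tcp_rot: [2.008, 0.394, -2.012]
force: [0.9, 0.4, 0.3]
grip_width: 0.006
```

>>> arm_command --deltas "0 0 0 0.02 0 0 0.006;0 0 0 0.02 0 0 0.006;0 0 0 0 0 0 0.006"

```text
t: 20.4
eef_pos: [0.5968, 0.041, 0.1159]
tcp_rot: [2.006, 0.395, -2.015]
force: [0.5, -0.3, -0.1]
grip_width: 0.006
```

```bash
python3 -c "
from h import *
rep((.597,.038,.074))
a=grab_frame('scene')['color'][190:280,260:360,::-1]
cv2.imwrite('pics/r3.png',cv2.resize(a,(700,630),interpolation=cv2.INTER_CUBIC)[:600])"
```

```text
t 20.4 pos [0.5968 0.041  0.1159] jaw -67.86 down [-0.005  0.001 -1.   ] F [ 0.5 -0.3 -0.1] w 0.006 q [-0.13  0.59  1.42  0.    1.14  1.06]
tool delta [0.0419 0.003  0.0008]
y axis [ 0.377 -0.926] z axis [-0.926 -0.377]
```

View pics/r3.png

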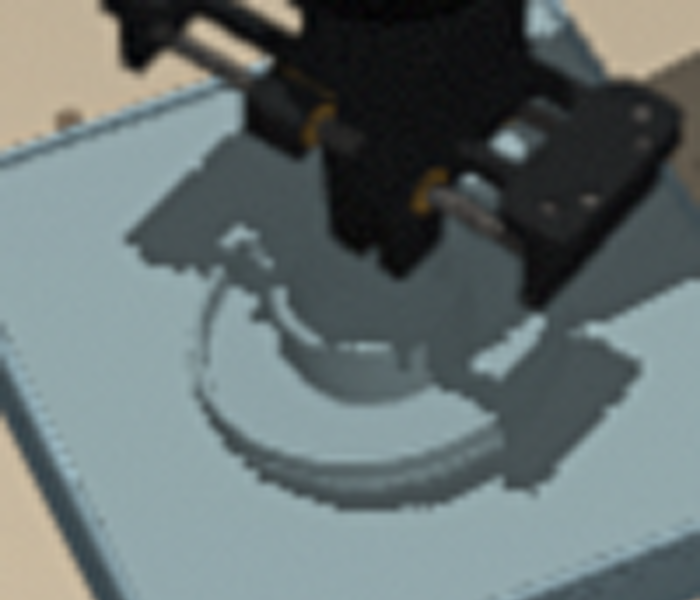

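>>> arm_command --deltas "0 0 0 0.018 0.001 0 0.006;0 0 0 0.014 0 0 0.006;0 0 0 0.009 0 0 0.006;0 0 0 0 0 0 0.014;0 0 0 0 0 0 0.02"

```text
t: 21.08
eef_pos: [0.5988, 0.0391, 0.0776]
tcp_rot: [2.011, 0.392, -2.009]
force: [-0.2, -0.7, 0.3]
grip_width: 0.0197
```

```bash
python3 -c "
from h import *
abz('s1')"
```

```text
t 21.075 a -14.9 b 8.0 z 0.0776 Fa 0.7 Fb -0.1 Fz 0.3 M [-0.   -0.02 -0.02] w 0.0197
```

View pics/s1.png

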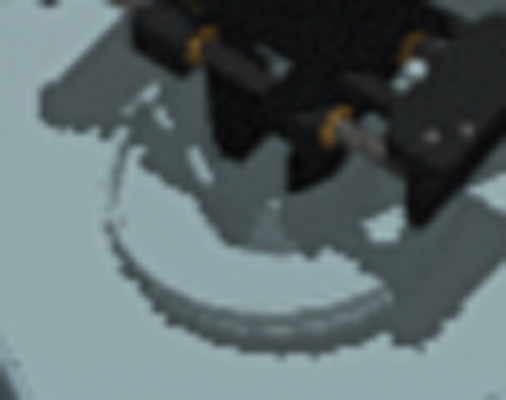

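>>> arm_command --deltas "0 0 0 0.003 0.0019 -0.0006 0.02;0 0 0 0 0.0019 -0.0006 0.02;0 0 0 0 0.0014 -0.0005 0.02;0 0 0 0 0 0 0.02"

```text
t: 21.68
eef_pos: [0.6022, 0.0349, 0.0742]
tcp_rot: [2.01, 0.393, -2.01]
force: [0.1, -0.3, -0.6]
grip_width: 0.0201
```

```bash
python3 -c "
from h import *
abz('s2')"
```

```text
t 21.675 a -11.1 b 11.7 z 0.0742 Fa 0.3 Fb 0.2 Fz -0.6 M [ 0.01 -0.01  0.01] w 0.0201
```

View pics/s2.png

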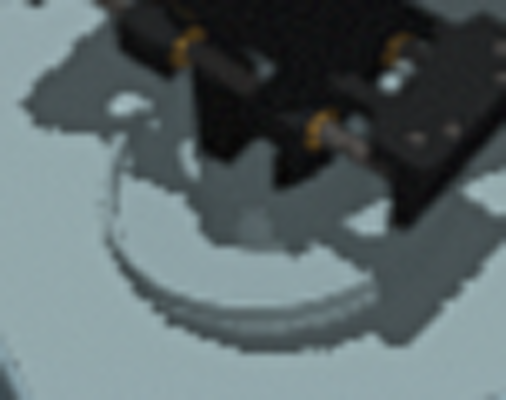

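>>> arm_command --deltas "0 0 0 0 0.0019 -0.0006 0.02;0 0 0 0 0.0019 -0.0006 0.02;0 0 0 0 0 0 0.02"

```text
t: 22.15
eef_pos: [0.6046, 0.0318, 0.0741]
tcp_rot: [2.01, 0.393, -2.01]
force: [-0.6, 1.2, -0.3]
grip_width: 0.0201
```

```bash
python3 -c "
from h import *
abz('s3')"
```

```text
t 22.15 a -8.3 b 14.5 z 0.0741 Fa -1.2 Fb -0.7 Fz -0.3 M [ 0.05  0.05 -0.01] w 0.0201
```

View pics/s3.png

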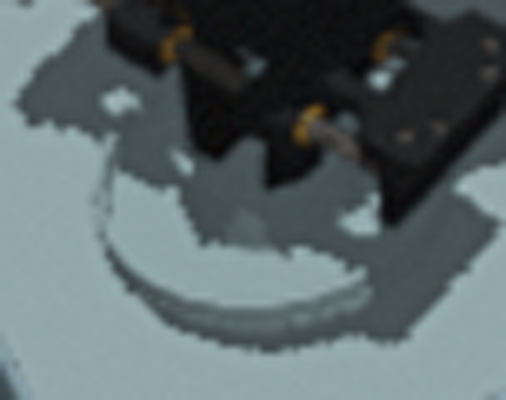

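Contact now; the tier is moving. I'll keep nudging it towards the low side.

>>> arm_command --deltas "0 0 0 0 0.0019 -0.0006 0.02;0 0 0 0 0.0014 -0.0005 0.02;0 0 0 0 0 0 0.02"

```text
t: 22.62
eef_pos: [0.607, 0.0291, 0.0742]
tcp_rot: [2.01, 0.392, -2.01]
force: [-0.5, 0.7, -0.8]
grip_width: 0.0198
```

```bash
python3 -c "
from h import *
abz('s4')"
```

```text
t 22.625 a -5.8 b 17.1 z 0.0742 Fa -0.7 Fb -0.5 Fz -0.8 M [ 0.07  0.1  -0.03] w 0.0198
```

View pics/s4.png

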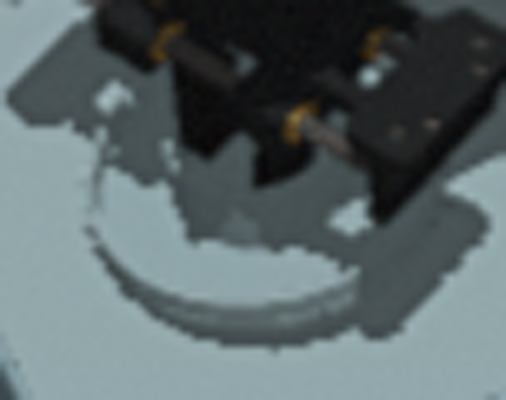

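>>> arm_command --deltas "0 0 0 0 0.0014 -0.0005 0.02;0 0 0 0 0.0014 -0.0005 0.02;0 0 0 0 0 0 0.02"

```text
t: 23.1
eef_pos: [0.609, 0.0269, 0.0743]
tcp_rot: [2.01, 0.392, -2.01]
force: [-0.3, -0.2, -0.7]
grip_width: 0.0203
```

```bash
python3 -c "
from h import *
abz('s5')"
```

```text
t 23.1 a -3.8 b 19.3 z 0.0743 Fa 0.2 Fb -0.3 Fz -0.7 M [ 0.06  0.09 -0.03] w 0.0203
```

View pics/s5.png

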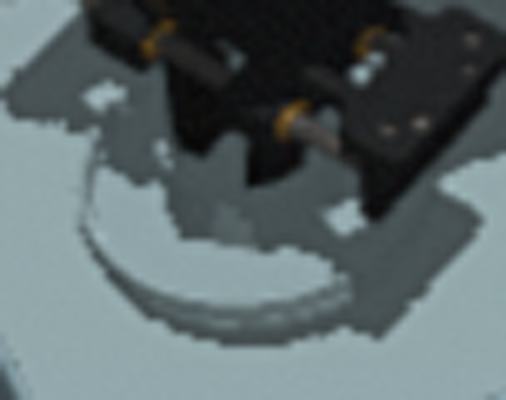

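>>> arm_command --deltas "0 0 0 0 -0.0015 0 0.012;0 0 0 -0.025 0 0 0.006;0 0 0 -0.045 0 0 0.006;0 0 0 -0.01 0.04 0.024 0.006;0 0 0 0 0.05 0.03 0.006"

```text
t: 23.82
eef_pos: [0.5925, -0.0758, 0.1556]
tcp_rot: [2.011, 0.393, -2.006]
force: [0.5, -0.2, -0.0]
grip_width: 0.0064
```

>>> arm_command --deltas "0 0 0 0 0.05 0.03 0.006;0 0 0 0 0.05 0.03 0.006;0 0 0 0 0.04 0.024 0.006;0 0 0 0 0 0 0.006"

```text
t: 24.32
eef_pos: [0.5663, -0.2394, 0.1541]
tcp_rot: [2.012, 0.388, -2.012]
force: [-0.8, 0.3, 0.3]
grip_width: 0.006
```

```bash
cat >>h.py <<'E'
def look(n):
    rep()
    f=grab_frame('scene');g=grab_frame('top')
    import pickle;pickle.dump((f,g),open(n+'.pkl','wb'))
    a=f['color'][190:280,260:360,::-1];b=g['color'][190:320,275:410,::-1]
    cv2.imwrite(f'pics/{n}a.png',cv2.resize(a,(660,594),interpolation=cv2.INTER_CUBIC));cv2.imwrite(f'pics/{n}b.png',cv2.resize(b,None,fx=4,fy=4,interpolation=cv2.INTER_CUBIC))
E
python3 -c "
from h import *
look('L2')"
```

```text
t 24.32 pos [ 0.5663 -0.2394  0.1541] jaw -68.13 down [ 0.    -0.001 -1.   ] F [-0.8  0.3  0.3] w 0.006 q [-0.59  0.58  1.32 -0.    1.24  0.6 ]
y axis [ 0.372 -0.928] z axis [-0.928 -0.372]
```

View pics/L2a.png

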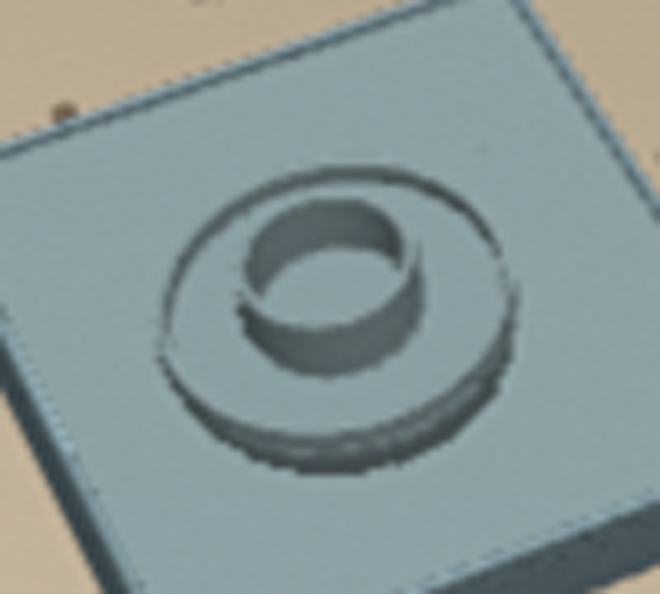

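View pics/L2b.png

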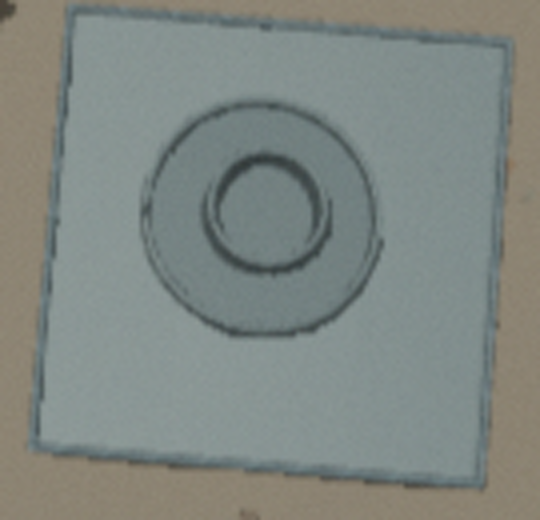

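```bash
python3 -c "
from h import *
import pickle;S,T=pickle.load(open('L2.pkl','rb'))
for p,z in(((261.5,218.5),.074),((268,213),.093)):
    P=plane(T,np.array([p])/4+[275,190]-.375,z)[0][:2]; d=P-C; print(P,'a',d@ux*1e3,'b',d@uy*1e3)
g=cv2.cvtColor(T['color'],cv2.COLOR_RGB2GRAY)[195:285,300:385]
c=cv2.createCLAHE(6,(2,2)).apply(g);cv2.imwrite('pics/L2c.png',cv2.resize(c,None,fx=7,fy=6.6,interpolation=cv2.INTER_CUBIC))
g=cv2.cvtColor(S['color'],cv2.COLOR_RGB2GRAY)[190:280,260:360]
c=cv2.createCLAHE(6,(2,2)).apply(g);cv2.imwrite('pics/L2d.png',cv2.resize(c,None,fx=7,fy=6.6,interpolation=cv2.INTER_CUBIC))
"
```

```text
[0.60089177 0.03231473] a -8.410098853677189 b 10.713808414306897
[0.60188204 0.02932685] a -5.534697805002553 b 11.993433203733135
```

View pics/L2c.png

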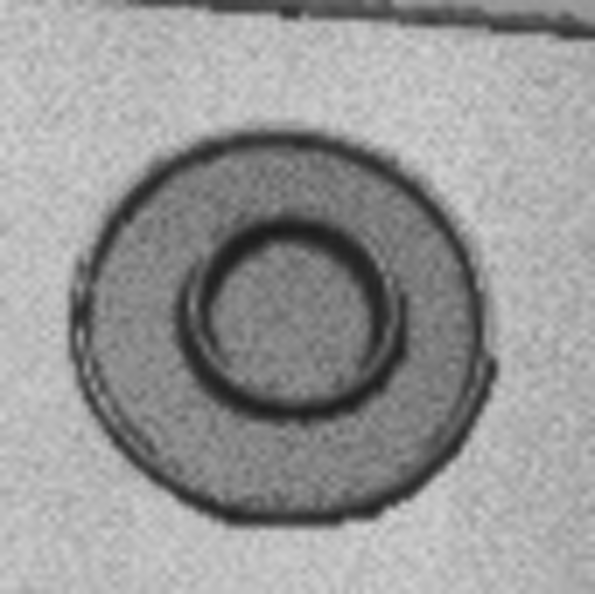

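View pics/L2d.png

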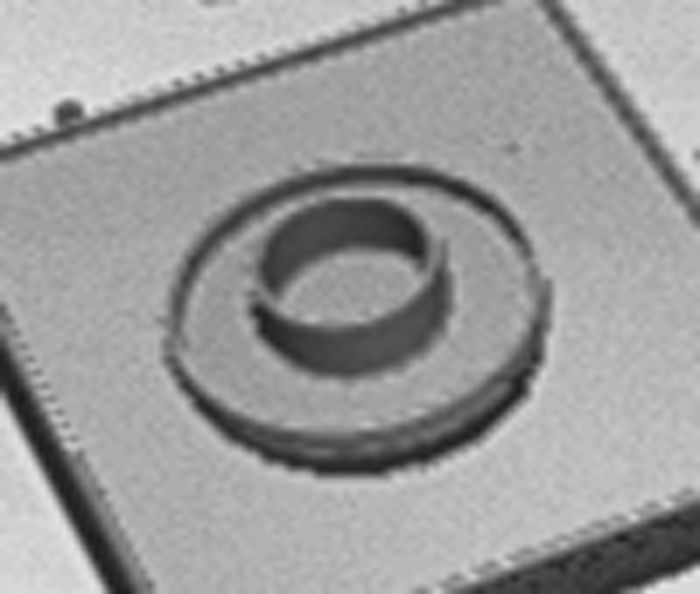

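>>> arm_command --deltas "0 0 0 0 -0.03 -0.017 0.006;0 0 0 0 -0.05 -0.028 0.006;0 0 0 0 -0.055 -0.03 0.006;0 0 0 0 -0.055 -0.03 0.006;0 0 0 0.01 -0.048 -0.027 0.006"

```text
t: 25.05
eef_pos: [0.5997, 0.0372, 0.1451]
tcp_rot: [2.01, 0.395, -2.006]
force: [1.2, 0.8, 0.1]
grip_width: 0.0059
```

>>> arm_command --deltas "0 0 0 0.015 0 0 0.006;0 0 0 0.015 0 0 0.006;0 0 0 0 0 0 0.006"

```text
t: 25.42
eef_pos: [0.599, 0.0324, 0.1129]
tcp_rot: [2.009, 0.392, -2.014]
force: [-0.7, -0.3, 1.0]
grip_width: 0.0064
```

```bash
python3 -c "
from h import *
rep((.6005,.031,.074))"
```

```text
t 25.43 pos [0.599  0.0324 0.1129] jaw -67.96 down [-0.003  0.    -1.   ] F [-0.7 -0.3  1. ] w 0.0064 q [-0.14  0.59  1.41 -0.    1.13  1.05]
tool delta [ 0.0389  0.0019 -0.001 ]
y axis [ 0.375 -0.927] z axis [-0.927 -0.375]
```

>>> arm_command --deltas "0 0 0 0.015 0.001 -0.001 0.006;0 0 0 0.014 0 0 0.006;0 0 0 0.009 0 0 0.006;0 0 0 0 0 0 0.014;0 0 0 0 0 0 0.02"

```text
t: 26.05
eef_pos: [0.6013, 0.0326, 0.0766]
tcp_rot: [2.011, 0.392, -2.009]
force: [1.7, -0.7, -0.6]
grip_width: 0.0198
```

```bash
python3 -c "
from h import *
abz('u1')"
```

```text
t 26.05 a -8.7 b 11.1 z 0.0766 Fa 0.5 Fb 1.8 Fz -0.6 M [-0.19 -0.07 -0.01] w 0.0198
```

View pics/u1.png

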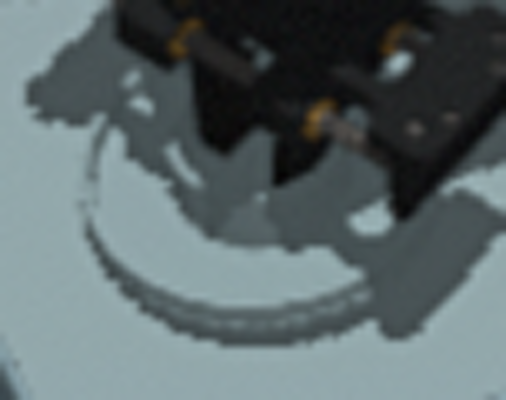

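>>> arm_command --deltas "0 0 0 0.002 0.0019 -0.0006 0.022;0 0 0 0 0.0019 -0.0006 0.022;0 0 0 0 0.0019 -0.0006 0.022;0 0 0 0 0.0019 -0.0006 0.022;0 0 0 0 0 0 0.022"

```text
t: 26.78
eef_pos: [0.6061, 0.0265, 0.0741]
tcp_rot: [2.01, 0.393, -2.01]
force: [0.2, -0.6, -0.3]
grip_width: 0.0219
```

```bash
python3 -c "
from h import *
abz('u2')"
```

```text
t 26.775 a -3.2 b 16.4 z 0.0741 Fa 0.6 Fb 0.3 Fz -0.3 M [-0.02 -0.06 -0.03] w 0.0219
```

View pics/u2.png

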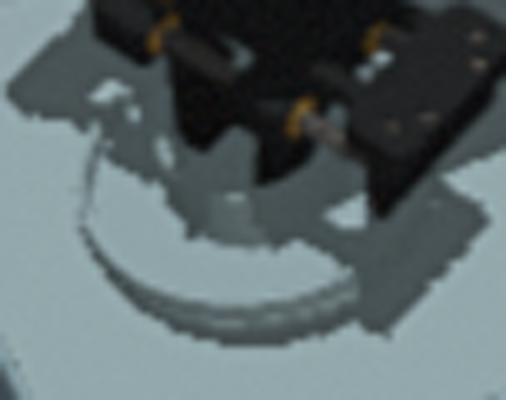

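>>> arm_command --deltas "0 0 0 0 0.0014 -0.0005 0.022;0 0 0 0 0.0014 -0.0005 0.022;0 0 0 0 0.0014 -0.0005 0.022;0 0 0 0 0 0 0.022"

```text
t: 27.38
eef_pos: [0.6087, 0.0235, 0.0739]
tcp_rot: [2.009, 0.393, -2.012]
force: [-2.1, 1.9, -0.5]
grip_width: 0.0219
```

```bash
python3 -c "
from h import *
abz('u3')"
```

```text
t 27.375 a -0.4 b 19.3 z 0.0739 Fa -1.6 Fb -2.3 Fz -0.5 M [0.42 0.31 0.06] w 0.0219
```

View pics/u3.png

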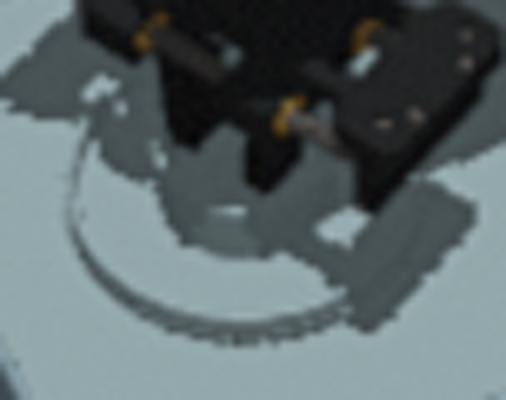

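>>> arm_command --deltas "0 0 0 0 0.0014 -0.0005 0.022;0 0 0 0 0 0 0.022"

```text
t: 27.72
eef_pos: [0.6093, 0.0227, 0.0739]
tcp_rot: [2.008, 0.394, -2.013]
force: [-5.5, 4.9, -0.7]
grip_width: 0.0206
```

```bash
python3 -c "
from h import *
abz('u4')"
```

```text
t 27.725 a 0.3 b 20.0 z 0.0739 Fa -4.3 Fb -6.0 Fz -0.7 M [ 0.72  0.74 -0.02] w 0.0206
```

View pics/u4.png

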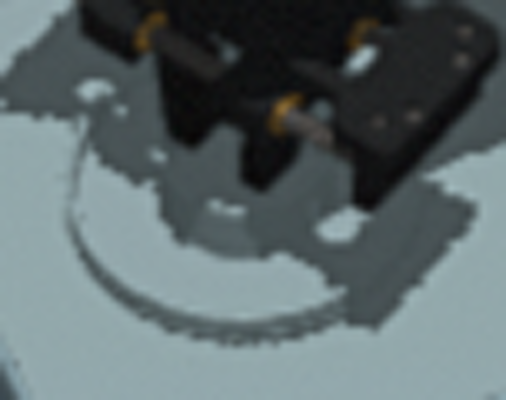

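Resistance jumped to 7 N and the tier stopped moving, so it has probably seated. Backing off and lifting out to check.

>>> arm_command --deltas "0 0 0 0 -0.003 0.001 0.015;0 0 0 0 0 0 0.01;0 0 0 -0.025 0 0 0.006;0 0 0 -0.045 0 0 0.006;0 0 0 -0.01 0.04 0.024 0.006"

```text
t: 28.45
eef_pos: [0.6024, -0.0207, 0.1576]
tcp_rot: [2.013, 0.393, -2.001]
force: [0.3, -0.6, -0.9]
grip_width: 0.0061
```

>>> arm_command --deltas "0 0 0 0 0.05 0.03 0.006;0 0 0 0 0.05 0.03 0.006;0 0 0 0 0.05 0.03 0.006;0 0 0 0 0.04 0.024 0.006;0 0 0 0 0 0 0.006"

```text
t: 29.08
eef_pos: [0.5661, -0.2437, 0.1543]
tcp_rot: [2.013, 0.387, -2.011]
force: [0.3, 0.1, 1.0]
grip_width: 0.0064
```

```bash
python3 -c "
from h import *
look('L3')"
```

```text
t 29.07 pos [ 0.5661 -0.2437  0.1543] jaw -68.14 down [ 0.001 -0.001 -1.   ] F [0.3 0.1 1. ] w 0.0064 q [-0.6   0.58  1.32 -0.    1.24  0.59]
y axis [ 0.372 -0.928] z axis [-0.928 -0.372]
```

View pics/L3a.png

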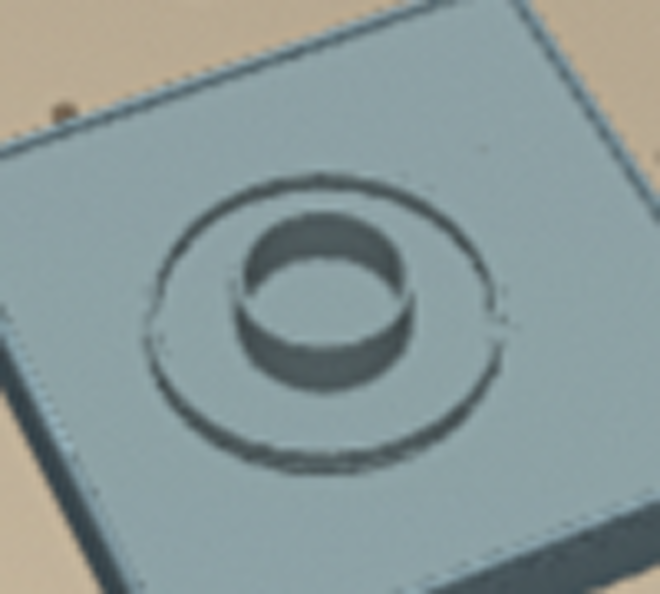

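View pics/L3b.png

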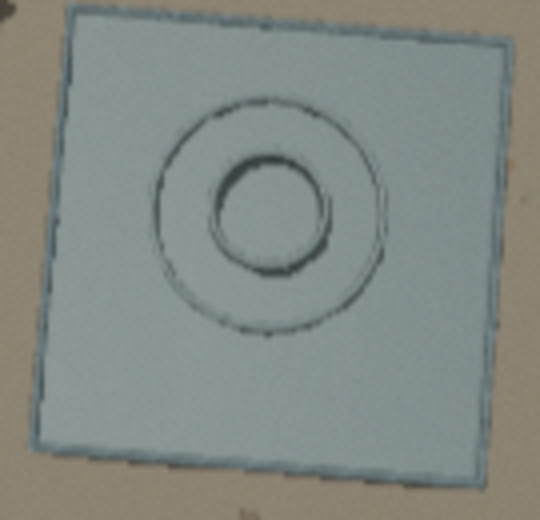

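```bash
python3 -c "
from h import *
import pickle;S,T=pickle.load(open('L3.pkl','rb'))
t=np.array([[271,214]])/4+[275,190]-.375
s=np.array([[324.5,280]])/6.6+[260,190]-.42
print(tri(S,s,T,t)); 
S0,T0=pickle.load(open('f0.pkl','rb'))
a=cv2.resize(cv2.absdiff(S['color'],S0['color']),(400,300)); cv2.imwrite('pics/fin.png',np.hstack([cv2.resize(S['color'],(400,300))[:,:,::-1],a*2]))"
```

```text
[[6.03363943e-01 2.68660063e-02 7.52059364e-02 4.35133595e-04]]
```

View pics/fin.png

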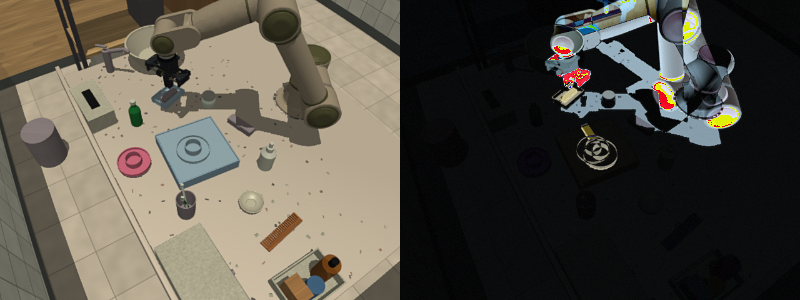

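The hub rim now measures 12 mm lower than at the start. The tray is level with no gap beneath, the bystanders are unchanged and the arm is clear.

```bash
python3 -c "
from rig import *
print(hand_in())"
```

```text
the job is handed in; nothing more can be done
None
```

The clipper case lies flat in the caddy and the top tier sits level in its socket. I handed the job in at about 29 s of the 72 s allowed.

**What I did**
- I gripped the 95 × 30 mm case across its width; the larger case on the ledge was left alone. I set it down lengthwise in the caddy, felt it touch the floor (about 7 N) and let go.
- I then put the fingers in the hub cup and swept the tier over the deck. It first leaned towards the socket, so I pushed it on to its low side until it dropped in.

**Last checks**
- **Seating:** the tray looks level with no gap under its plate. A further small push met about 7 N with no movement, against 2–3 N while it was sliding.
- **Height:** two-view triangulation puts the hub rim 12 mm lower than at the start, against 14 mm expected. The rim's absolute height reads about 6 mm low (0.075 m against 0.081 m); the first reading was also low, by about 8 mm.
- **Bystanders:** comparing the first and last scene pictures shows no change in them beyond the arm's shadow.
- **Case:** it was seen flat in the caddy after release. The arm partly hid it in the last picture.

**Disagreements with the text**
- The case lay roughly along the lower tier's x, not its y as described. I used the measured pose.
- The tier started about 42 mm from the deck's centre (one early reading gave 40 mm), at the edge of the stated 42–52 mm.

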